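Fetch the loupe from behind the desk pieces

TASK

I want to check a proof with the loupe, but the spray can, the pencil tin and the toy figure on the white stand are in its way: first move all three to the grey felt mat, standing upright, without disturbing the loupe. Then stand the loupe on the proof, centred in the printed ring, and only after that put each of the three back upright on the middle of its own cork coaster, the can on the round one, the tin on the square one, the figure on the hexagonal one. Don't topple anything and leave the mug where it is.

Things in the scene. Friction and masses are not known exactly. Their poses are not given: they have to be found in the camera images.
- can: Small upright spray can, bare aluminium with a white paper label and a narrower white cap: round, 48 mm in diameter up to 104 mm high, cap 31 mm in diameter from 112 mm to its top at 135 mm, about 0.16 kg. Origin: centre of its underside; z up. Starts on the round coaster. The place to grip is the upper part of its straight side, about 80 to 100 mm up.
- tin: Closed square pencil tin, grey, 46 x 46 mm and 130 mm tall with straight sides, about 0.18 kg. Origin: centre of its underside; x and y are the normals of its side faces, z up. Starts on the square coaster.
- figure: Black vinyl toy figure, 136 mm tall, about 0.15 kg: round foot 50 mm in diameter, waist 36 mm with two stub arms up to 57 mm high, drum-shaped head 50 mm in diameter with straight sides from 76 to 114 mm high (the place to grip), two small ears on top, white eyes towards its own -x. Origin: centre of its underside; z up. Starts on the hexagonal coaster.
- loupe: Stand loupe (magnifier), a low black cylinder 46 mm tall: foot with aluminium rim 44 mm in diameter up to 11 mm high, body 38 mm in diameter from 14 to 46 mm high (the place to grip), glass on top, about 0.09 kg. Origin: centre of its underside; z up. Starts directly on the white stand, on the side away from the robot, with the three tall things about 75 to 80 mm from it to its left, its right and in front of it.
- coaster_round: Round cork coaster, 72 mm in diameter, 5 mm thick, fixed on the white stand (a board 170 x 240 mm, its top 10 mm above the table). Home of the can. Origin: centre of its underside, so a thing standing on it has its origin 5 mm higher.
- coaster_square: Square cork coaster, 70 x 70 mm, 5 mm thick, fixed on the white stand. Home of the tin. Origin: centre of its underside.
- coaster_hex: Hexagonal cork coaster, 70 mm across flats, 5 mm thick, fixed on the white stand. Home of the figure. Origin: centre of its underside.
- mat: Grey felt mat, 300 mm along its x by 150 mm along its y, 3 mm thick, fixed on the table to the left or to the right of the stand: the side area. Origin: centre of its underside, z up.
- proof: White print proof mounted on a stiff board 210 x 148 mm, 5 mm thick, fixed on the table on the other side of the stand, with a black printed ring 60 mm in diameter with a cross through its centre (and coloured patches nearer the robot). Origin: centre of the ring, on the board's underside (the board's top is 5 mm higher).
- mug: White ceramic mug, 76 mm in diameter at the rim, 85 mm tall, empty, with a handle to its own +y, standing on the table between the robot and the stand. A bystander: leave it alone. Origin: centre of its underside.

How it is judged:
By the outcome, as a careful person would: the job done as asked, in the order asked, and still so for the second after the job is handed in, with the robot touching nothing.
It also fails if it takes over 134 s, if anything falls off the work surface, if the arm or the gripper's body presses on something with over 40 N, if the wrist force passes 120 N, or if a joint passes its speed limit or range.

ROBOT

A 7-joint arm with a two-finger parallel gripper is mounted at the origin on the work surface. World frame = base frame: x ahead of the robot, y to its left, z up, the work surface at z = 0. Lengths are in mm, angles in rad, forces in N, time in s.
With the tool pointing down it reaches from about 400 to 875 mm from the base axis. Payload 4.4 kg.
Tool frame: the origin (TCP) lies midway between the tips of the shut fingers; the grasp point (between the pads) lies 19 mm behind it; z points along the fingers, y is the line along which they close (so a half turn about z gives the same grasp; the last joint's range is limited). The gripper opens to 85 mm and grips with 20 to 120 N. Pads are 22 mm wide; open, the fingers measure 114 mm over their backs; the gripper's body (76 mm by 85 mm) begins 54 mm behind the grasp point. The pads swing forward as they close: fully open they stand 13 mm farther back than shut.
Start: joints at [1.241, 0.628, 0.038, 1.517, -0.027, 0.996, -0.02], TCP at [169.516, -627.521, 209.413] pointing down, gripper open.
Joint ranges: [-3.06, 3.06], [-0.37, 2.12], [-1.25, 1.32], [0.18, 2.47], [-1.1, 4.24], [0.23, 1.98], [-2.94, 2.94]. Speed limits (rad/s): [2.57, 2.57, 3.14, 3.14, 3.14, 3.14, 3.14].

INTERFACE

Orientations are given as [roll, pitch, yaw] about the fixed x, y, z axes, in that order (R = Rz(yaw) Ry(pitch) Rx(roll)).
In Python, from cell import ctrl gives the robot as it stands. The module is installed in compiled form; this text tells all that it offers.
- The arm moves only by the tool step_arm, never from a script. Its argument "commands" is one flat list of numbers, 7 for each row, row after row: the shift along the tool's x, y, z in cm, then the turn, a rotation vector about the tool's x, y, z in rad, then the opening, from 0 (shut) to 1 (fully open). A call has 1 to 10 rows; each row is the pose to reach, as a shift and turn from the pose commanded when the call began, along the tool's axes at that moment; what a row does not reach only later rows make up. A row lasts 1/10 s, in which the tool goes at most 50 mm and 8.59 degrees, less where a joint would pass 70% of its speed; a pose out of reach is approached as far as the arm can. A call with a gripper value outside its range is refused whole. The fingers move at their own pace and stop on an object; the grip force is fixed at half the most. Time passes only in rows, so rows that repeat a pose let the fingers close. It gives the time, the measured TCP pose, the force, the opening and the grip force at its end, in the units of the state.
- ctrl.read_state(): the state, without advancing time (a new reading comes with each control period).
- ctrl.get_image(name): name is "scene" or "top" or "wrist"; returns a dict with "image" (420x560x3 uint8, red, green, blue), "range_z" (420x560 float32, mm along the optical axis (not along the pixel's ray), 0 where there is no reading), "vfov" (degrees; the focal length in pixels is half the picture's height over the tangent of half this angle, whatever the lens; pixels are square), "cx", "cy" (the principal point, pixels), "D" ([k1, k2, p1, p2, k3] as OpenCV has them; the pictures are not rectified), "world_to_cam" (4x4, takes a point from world to camera coordinates). Camera axes: x right, y down, z forward; pixel columns grow to the right and rows downward; lengths in mm; the calibration is good to about 2 mm. A picture is of the moment at which its call begins.
- ctrl.finish_job(): hands the job in; it is judged then, once.
The state is a dict: "clock": time; "qpos": joint angles; "qd": joint speeds; "tau": joint torques, N m; "eef_pos": TCP position; "tool_rot": TCP orientation; "force": force on the tool from outside, world axes, zero at the start; "torque": the same for the moment, N m; "width": finger opening in mm; "gripper_force": force on a finger pad.
Only numpy, scipy, OpenCV 4.12 (cv2) and the standard library are available. Lean on these libraries where they do the work, as an engineer would, in place of code of your own. Each camera call takes 0.05 s, during which the arm holds its last target. There are 200 camera calls.

## Working session

There is one attempt and no reset: what is moved stays moved. The work goes in short steps, Python scripts to look and compute and a tool call to move; the robot and the scene stay as the last step left them, time stands still between calls to the robot, and variables do not carry over. Pictures are saved under pics/ and viewed, at most 14 in all, crops included, and the job is handed in when it is done.

Besides the shell and the picture viewer there is one more tool, called after ">>>" by a JSON object that holds its "api" and its "payload", one argument or row to a line. step_arm: Moves the arm, as the interface text tells. Its arguments: {"type":"object","properties":{"commands":{"type":"array"}},"required":["commands"]}

```bash
mkdir -p pics
cat > h.py <<'E'
import numpy as np, cv2
from cell import ctrl
def cam(n):
    d=ctrl.get_image(n); h=d["image"].shape[0]
    f=h/2/np.tan(np.radians(d["vfov"])/2)
    d["K"]=np.array([[f,0,d["cx"]],[0,f,d["cy"]],[0,0,1]]); return d
def save(d,p,box=None,s=1):
    im=d["image"][:,:,::-1]
    if box: im=im[box[1]:box[3],box[0]:box[2]]
    cv2.imwrite(p,cv2.resize(im,None,fx=s,fy=s,interpolation=cv2.INTER_CUBIC))
def world(d,u,v,z=None):
    """point on ray at height z, or by range"""
    n=cv2.undistortPoints(np.array([[[u,v]]],float),d["K"],np.array(d["D"],float))[0,0]
    r=np.array([n[0],n[1],1.]); T=np.array(d["world_to_cam"]); R=T[:3,:3]; t=T[:3,3]
    c=-R.T@t; w=R.T@r
    k=(z-c[2])/w[2] if z is not None else d["range_z"][int(v),int(u)]
    return c+k*w
def cloud(d):
    h,w=d["range_z"].shape; u,v=np.meshgrid(np.arange(w),np.arange(h))
    p=np.stack([u,v],-1).reshape(-1,1,2).astype(float)
    n=cv2.undistortPoints(p,d["K"],np.array(d["D"],float)).reshape(h,w,2)
    r=np.concatenate([n,np.ones((h,w,1))],-1)*d["range_z"][...,None]
    T=np.array(d["world_to_cam"]); return (r-T[:3,3])@T[:3,:3]
E
python3 - <<'E'
from h import *
for n in("scene","top"):
    d=cam(n); save(d,f"pics/{n}0.png")
    T=np.array(d["world_to_cam"]); print(n,d["vfov"],-T[:3,:3].T@T[:3,3])
    P=cloud(d); print(np.isfinite(P).all(),(d["range_z"]==0).mean())
print(ctrl.read_state())
E
```

```text
scene 49.618813134651354 [1152.12808569  121.64925361  705.27230786]
True 0.0041709183673469385
top 50.70911169853752 [ 4.46497922e+02 -3.89328208e-01  1.06387939e+03]
True 0.003932823129251701
{'clock': 0.1, 'qpos': array([ 1.2411954 ,  0.62925623,  0.0384319 ,  1.51825082, -0.02700238,
        0.99633779, -0.01998217]), 'qd': array([-1.38568562e-03, -2.11226785e-03,  1.00372918e-04, -1.68869103e-03,
        1.13539574e-03,  9.81168458e-05, -9.60844363e-04]), 'tau': array([ 3.07785667e-03, -5.64536619e+01,  1.23027351e+00, -1.93975478e+01,
        1.11061989e-02,  5.40168781e-03, -1.93510147e-05]), 'eef_pos': array([ 169.3690626 , -626.92202864,  208.58467373]), 'tool_rot': array([-3.13985792e+00,  8.03773673e-06,  2.63828264e-01]), 'force': array([-0.28310098,  0.68729434,  0.00752328]), 'torque': array([ 0.02128049, -0.04645863, -0.00047912]), 'gripper_force': 0.0, 'width': 85.519762492714}
```

View pics/top0.png

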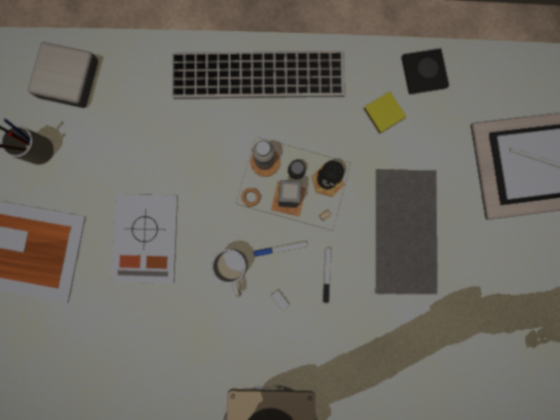

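View pics/scene0.png

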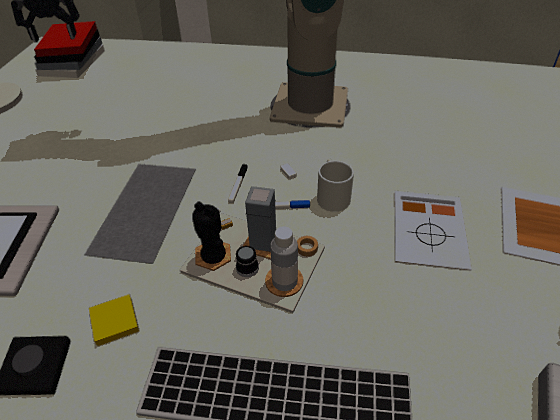

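The top view has +x up and +y left. The can is at (263,152), the loupe at (297,169), the figure at (331,174) and the tin at (290,192). The mat is at (406,231), the ring at (145,229) and the mug at (231,264). There is also loose clutter, such as a tape ring and an eraser on the stand and pens on the table. I'll enlarge the stand area next.

Run:
```python
from h import *
d=cam("top"); save(d,"pics/top1.png",(225,125,365,240),5.5)
s=cam("scene")
for n,u,v,z in [("ring",145,229,5),("mug",231,264,85),("matTL",376,170,3),("matTR",437,171,3),("matBL",376,293,3),("matBR",438,294,3)]:
    print(n,world(d,u,v,z).round(1),world(d,u,v).round(1))
# depth based: objects by height band
for n,dd in(("top",d),("scene",s)):
    P=cloud(dd)
    for lo,hi,nm in((95,160,"tall"),(40,62,"mid")):
        m=(P[...,2]>lo)&(P[...,2]<hi)&(P[...,0]>380)&(P[...,0]<720)&(abs(P[...,1])<250)
        k,l,st,c=cv2.connectedComponentsWithStats(m.astype(np.uint8))
        for i in range(1,k):
            if st[i,4]>25:
                q=P[l==i]; print(n,nm,st[i,4],c[i].round(0),"min",q.min(0).round(0),"max",q.max(0).round(0),"med",np.median(q,0).round(1))
```

```text
ring [472.6 310.7   5. ] [472.6 311.3   2.8]
mug [398.6  94.9  85. ] [394.9 102.4   8.1]
matTL [ 629.7 -241.1    3. ] [ 629.5 -240.8    4.2]
matTR [ 631.6 -391.     3. ] [ 632.7 -393.3   -3.3]
matBL [ 333.9 -244.2    3. ] [ 333.4 -245.3   -1.6]
matBR [ 334.4 -393.9    3. ] [ 3.341e+02 -3.949e+02  3.000e-01]
top tall 413 [263. 152.] min [621.   7.  95.] max [668.  53. 153.] med [638.6  29.4 126.3]
top tall 461 [332. 172.] min [ 574. -144.   96.] max [627. -96. 154.] med [ 598.3 -118.1  134.4]
top tall 518 [290. 192.] min [532. -52.  95.] max [579.  -6. 149.] med [554.  -28.9 144.1]
top mid 224 [297. 168.] min [603. -66.  43.] max [639. -28.  60.] med [620.9 -46.7  54.9]
top mid 33 [264. 166.] min [621.   9.  40.] max [633.  50.  61.] med [623.6  29.3  51. ]
scene tall 962 [260. 205.] min [532. -52.  95.] max [582.  -5. 147.] med [576.  -25.6 138.1]
scene tall 820 [206. 219.] min [ 582. -145.   95.] max [629. -95. 152.] med [ 615.7 -115.3  130. ]
scene tall 821 [284. 246.] min [629.   7.  95.] max [671.  54. 152.] med [657.9  32.2 124.4]
scene mid 253 [334. 192.] min [393.  66.  40.] max [435. 139.  62.] med [427.5 102.8  51. ]
scene mid 206 [262. 237.] min [541. -52.  40.] max [582.  -5.  62.] med [578.4 -24.2  51.9]
scene mid 127 [210. 248.] min [ 603. -137.   40.] max [622. -95.  62.] med [ 618.2 -116.1   51.1]
scene mid 343 [246. 255.] min [604. -66.  40.] max [643. -28.  60.] med [628.  -46.   54.9]
scene mid 193 [284. 277.] min [646.   7.  40.] max [671.  54.  62.] med [665.6  33.7  51.5]
```

View pics/top1.png

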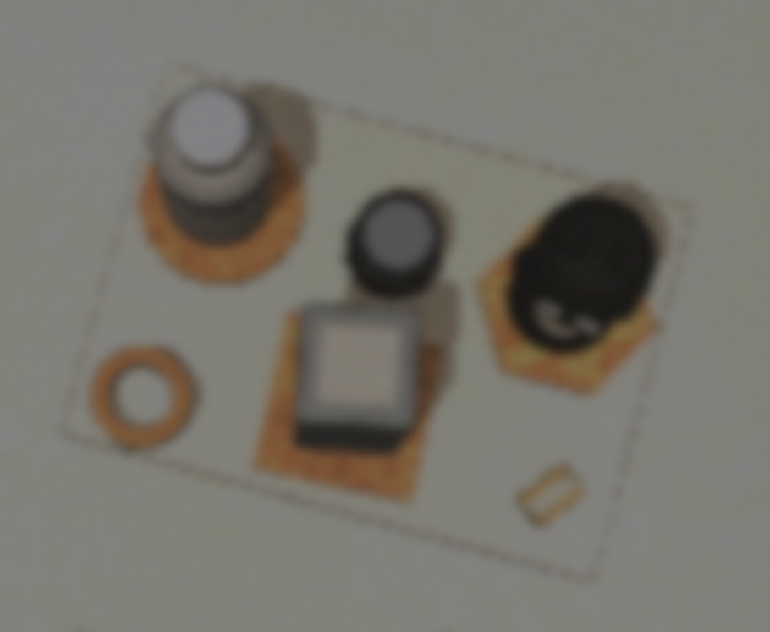

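The stand is turned by about -15°. The tin is nearly square to the world, and its coaster is turned with the stand. Next I'll fit the centres.

Run:
```python
from h import *
from scipy.optimize import least_squares
d=cam("top"); s=cam("scene")
Ps={"top":cloud(d),"scene":cloud(s)}
def circ(nm,c0,r,lo,hi):
    for n in Ps:
        P=Ps[n].reshape(-1,3); q=P[(P[:,2]>lo)&(P[:,2]<hi)&(np.hypot(P[:,0]-c0[0],P[:,1]-c0[1])<r+10)]
        f=least_squares(lambda c:np.hypot(q[:,0]-c[0],q[:,1]-c[1])-r,c0,loss="soft_l1",f_scale=1.5)
        print(nm,n,len(q),f.x.round(1),"rms",np.sqrt(np.mean(f.fun**2)).round(1))
circ("can",(646,30),24,45,105)
circ("fig",(602,-119),25,93,126)
circ("loupe",(622,-47),19,27,50)
for n in Ps:
    P=Ps[n].reshape(-1,3); q=P[(P[:,2]>135)&(P[:,2]<155)&(np.hypot(P[:,0]-556,P[:,1]+29)<45)]
    print("tin",n,cv2.minAreaRect(q[:,:2].astype(np.float32)),np.median(q[:,2]))
for n,dd in(("top",d),("scene",s)):
    hsv=cv2.cvtColor(dd["image"],cv2.COLOR_RGB2HSV); m=((hsv[...,0]<22)&(hsv[...,1]>90)&(hsv[...,2]>50))
    P=Ps[n]; m&=(P[...,0]>500)&(P[...,0]<700)&(P[...,1]>-170)&(P[...,1]<90)
    k,l,st,c=cv2.connectedComponentsWithStats(m.astype(np.uint8))
    for i in range(1,k):
        if st[i,4]>60:
            v,u=np.nonzero(l==i); W=np.array([world(dd,a,b,15)[:2] for a,b in zip(u,v)],np.float32)
            print(n,"cork",st[i,4],"rect",[np.round(x,1) for x in cv2.minAreaRect(W)],"circ",[np.round(x,1) for x in cv2.minEnclosingCircle(W)])
r=[(175,68),(692,203),(593,580),(62,433)]
C=[world(d,225+a/5.5,125+b/5.5,10) for a,b in r]; print(np.round(C,1),np.mean(C,0))
P=Ps["scene"].reshape(-1,3);q=P[(P[:,2]>60)&(P[:,2]<82)&(np.hypot(P[:,0]-399,P[:,1]-95)<60)]; print("mug",q.min(0),q.max(0),cv2.minEnclosingCircle(q[:,:2].astype(np.float32)))
print(world(s,431.5,234,5))
```

```text
can top 99 [645.1  29.9] rms 0.4
can scene 574 [645.  30.] rms 0.7
fig top 59 [ 602.6 -120.8] rms 1.3
fig scene 356 [ 602.1 -120.9] rms 1.0
loupe top 30 [622.5 -47.4] rms 3.2
loupe scene 154 [621.8 -47.4] rms 0.7
tin top ((555.9763793945312, -28.934465408325195), (45.928001403808594, 46.138607025146484), 88.19756317138672) 144.3922506485587
tin scene ((557.748046875, -28.643430709838867), (46.33710479736328, 48.09339141845703), 87.66271209716797) 144.25191651890052
top cork 292 rect [array([634. ,  26.6]), array([53.6, 69. ]), np.float64(14.0)] circ [array([641.4,  28.4]), np.float64(35.1)]
top cork 284 rect [array([ 594.7, -116.7]), array([66. , 61.2]), np.float64(46.5)] circ [array([ 600.1, -122. ]), np.float64(38.3)]
top cork 354 rect [array([553.4, -29. ]), array([68.8, 69.2]), np.float64(79.0)] circ [array([553.7, -29.1]), np.float64(46.0)]
top cork 145 rect [array([555.9,  60.5]), array([40.5, 40.4]), np.float64(46.5)] circ [array([555.4,  60.8]), np.float64(21.4)]
scene cork 207 rect [array([549.6,  61.8]), array([48.5, 42.5]), np.float64(45.3)] circ [array([552.9,  61.6]), np.float64(27.3)]
scene cork 353 rect [array([ 608.6, -119.9]), array([68.9, 69.6]), np.float64(18.1)] circ [array([ 602.8, -121.7]), np.float64(40.5)]
scene cork 98 rect [array([585.4, -23. ]), array([38.1, 17.5]), np.float64(77.6)] circ [array([587.6, -23.5]), np.float64(20.1)]
scene cork 367 rect [array([650.1,  28.5]), array([61.5, 70.2]), np.float64(5.8)] circ [array([645. ,  28.5]), np.float64(36.5)]
[[ 700.1   49.9   10. ]
 [ 646.5 -178.2   10. ]
 [ 480.2 -137.4   10. ]
 [ 538.2   94.2   10. ]] [591.28032162 -42.89250366  10.        ]
mug [344.9591943   64.4282719   60.01234066] [434.22400887 139.55015425  81.94265308] ((388.16845703125, 99.5071792602539), 46.12334442138672)
[474.84406482 314.02972702   5.        ]
```

```bash
cat >> h.py <<'E'
from scipy.spatial.transform import Rotation as Ro
def delta(pos,yaw=0.):
    s=ctrl.read_state(); R=Ro.from_euler("xyz",s["tool_rot"])
    T=Ro.from_euler("xyz",[np.pi,0,yaw])
    print("t",round(s["clock"],2),"p",s["eef_pos"].round(1),"w",round(s["width"],1),"F",s["force"].round(1),"q",s["qpos"].round(2))
    print("shift cm",(R.inv().apply(np.array(pos)-s["eef_pos"])/10).round(2),"turn",(R.inv()*T).as_rotvec().round(3))
E
python3 -c "
from h import *
delta((602.3,-120.9,190))"
```

```text
t 0.3 p [ 169.5 -627.3  209.1] w 85.3 F [1.  0.2 0.1] q [ 1.24  0.63  0.04  1.52 -0.03  1.   -0.02]
shift cm [ 54.99 -37.61   1.94] turn [-0.001  0.     0.264]
```

>>> {"api": "step_arm", "payload": {
  "commands": [5, -3.4, 0.2, 0, 0, 0.05, 1, 10, -6.8, 0.4, 0, 0, 0.1, 1, 15, -10.2, 0.6, 0, 0, 0.15, 1, 20, -13.6, 0.8, 0, 0, 0.2, 1, 25, -17, 1, 0, 0, 0.264, 1, 30, -20.4, 1.1, 0, 0, 0.264, 1, 35, -23.8, 1.3, 0, 0, 0.264, 1, 40, -27.2, 1.4, 0, 0, 0.264, 1, 44, -30, 1.5, 0, 0, 0.264, 1, 47, -32, 1.6, 0, 0, 0.264, 1]
}}

```text
clock: 1.3
eef_pos: [496.2, -246.6, 195.3]
tool_rot: [3.141, -0.0, -0.0]
force: [1.0, -1.0, -1.0]
width: 85.4
gripper_force: 0.0
```

```bash
python3 -c "
from h import *
delta((602.3,-120.9,190))"
```

```text
t 1.3 p [ 496.2 -246.6  195.3] w 85.4 F [ 1. -1. -1.] q [ 0.34  0.51  0.1   1.81 -0.07  0.83 -1.1 ]
shift cm [ 10.61 -12.57   0.53] turn [ 0. -0. -0.]
```

>>> {"api": "step_arm", "payload": {
  "commands": [3, -3.5, 0.1, 0, 0, 0, 1, 6, -7, 0.2, 0, 0, 0, 1, 6, -7, 0.2, 0, 0, 0, 1, 6, -7, 0.2, 0, 0, 0, 1]
}}

```text
clock: 1.7
eef_pos: [555.5, -177.0, 192.8]
tool_rot: [-3.141, 0.0, 0.003]
force: [0.5, -0.5, -0.3]
width: 85.4
gripper_force: 0.0
```

```bash
python3 -c "
from h import *
delta((602.3,-120.9,150))
d=cam('wrist'); save(d,'pics/w0.png')"
```

```text
t 1.7 p [ 555.5 -177.   192.8] w 85.4 F [ 0.5 -0.5 -0.3] q [ 0.2   0.55  0.1   1.73 -0.07  0.86 -1.24]
shift cm [ 4.7  -5.59  4.28] turn [-0.     0.     0.003]
```

View pics/w0.png

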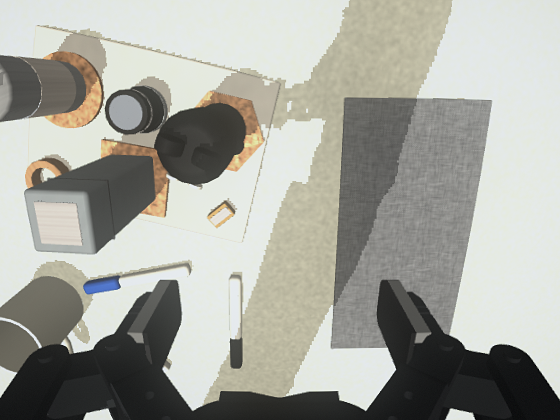

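The wrist view shows the figure at about (200,140), with the fingers at the bottom at (155,330) and (405,330). The commanded pose follows the measured one. I'll go over the figure and down.

>>> {"api": "step_arm", "payload": {
  "commands": [2.3, -2.8, 0, 0, 0, 0, 1, 4.7, -5.6, 0, 0, 0, 0, 1, 4.7, -5.6, 0, 0, 0, 0.003, 1, 4.7, -5.6, 2.5, 0, 0, 0.003, 1, 4.7, -5.6, 5, 0, 0, 0.003, 1, 4.7, -5.6, 7.5, 0, 0, 0.003, 1, 4.7, -5.6, 9.5, 0, 0, 0.003, 1, 4.7, -5.6, 10.7, 0, 0, 0.003, 1, 4.7, -5.6, 10.7, 0, 0, 0.003, 1]
}}

```text
clock: 2.65
eef_pos: [600.1, -123.8, 84.7]
tool_rot: [3.141, 0.003, -0.005]
force: [-0.1, 0.0, 0.5]
width: 85.3
gripper_force: 0.0
```

```bash
python3 -c "
from h import *
delta((602.3,-120.9,85))"
```

```text
t 2.65 p [ 600.1 -123.8   84.7] w 85.3 F [-0.1  0.   0.5] q [ 0.11  0.73  0.08  1.73 -0.09  0.69 -1.34]
shift cm [ 0.22 -0.29 -0.04] turn [ 0.     0.003 -0.005]
```

>>> {"api": "step_arm", "payload": {
  "commands": [0.2, -0.3, 0, 0, 0, 0, 1, 0.2, -0.3, 0, 0, 0, 0, 1, 0.2, -0.3, 0, 0, 0, 0, 0, 0.2, -0.3, 0, 0, 0, 0, 0, 0.2, -0.3, 0, 0, 0, 0, 0, 0.2, -0.3, 0, 0, 0, 0, 0, 0.2, -0.3, 0, 0, 0, 0, 0, 0.2, -0.3, 0, 0, 0, 0, 0]
}}

```text
clock: 3.45
eef_pos: [604.8, -119.5, 87.2]
tool_rot: [3.141, -0.002, -0.003]
force: [-1.0, 0.3, 5.2]
width: 47.5
gripper_force: 61.4
```

```bash
python3 -c "
from h import *
delta((385,-317,145))"
```

```text
t 3.45 p [ 604.8 -119.5   87.2] w 47.5 F [-1.   0.3  5.2] q [ 0.1   0.73  0.08  1.73 -0.09  0.69 -1.35]
shift cm [-21.9   19.83  -5.81] turn [ 0.    -0.002 -0.003]
```

>>> {"api": "step_arm", "payload": {
  "commands": [0, 0, -1, 0, 0, 0, 0, 0, 0, -3.5, 0, 0, 0, 0, 0, 0, -6, 0, 0, 0, 0, -2, 1.8, -6.5, 0, 0, 0, 0, -5, 4.5, -6.5, 0, 0, 0, 0, -8, 7.2, -6.5, 0, 0, 0, 0, -11, 10, -6.5, 0, 0, 0, 0, -14, 12.7, -6.5, 0, 0, 0, 0, -17, 15.4, -6, 0, 0, 0, 0, -19.5, 17.7, -6, 0, 0, 0, 0]
}}

```text
clock: 4.45
eef_pos: [406.0, -296.8, 146.2]
tool_rot: [-3.142, 0.001, -0.004]
force: [1.0, 0.0, -1.7]
width: 47.6
gripper_force: 62.3
```

```bash
python3 -c "
from h import *
delta((385,-317,75))"
```

```text
t 4.45 p [ 406.  -296.8  146.2] w 47.6 F [ 1.   0.  -1.7] q [ 0.52  0.51  0.07  1.99 -0.06  0.64 -0.94]
shift cm [-2.09  2.03  7.12] turn [-0.     0.001 -0.004]
```

>>> {"api": "step_arm", "payload": {
  "commands": [-1, 1, 0, 0, 0, 0, 0, -2.1, 2, 0.5, 0, 0, 0, 0, -2.1, 2, 2.5, 0, 0, 0, 0, -2.1, 2, 4.5, 0, 0, 0, 0, -2.1, 2, 6, 0, 0, 0, 0, -2.1, 2, 6.7, 0, 0, 0, 0, -2.1, 2, 6.9, 0, 0, 0, 0, -2.1, 2, 6.9, 0, 0, 0, 0]
}}

```text
clock: 5.25
eef_pos: [388.0, -315.5, 77.3]
tool_rot: [3.141, -0.001, -0.003]
force: [-1.0, -0.1, -2.2]
width: 47.5
gripper_force: 62.3
```

```bash
python3 -c "
from h import *
delta((385,-317,75))"
```

```text
t 5.25 p [ 388.  -315.5   77.3] w 47.5 F [-1.  -0.1 -2.2] q [ 0.59  0.62  0.05  2.05 -0.07  0.47 -0.88]
shift cm [-0.3   0.15  0.23] turn [ 0.    -0.001 -0.003]
```

Force is still at hanging weight. I'll lower it by small steps.

>>> {"api": "step_arm", "payload": {
  "commands": [0, 0, 0.1, 0, 0, 0, 0, 0, 0, 0.15, 0, 0, 0, 0, 0, 0, 0.2, 0, 0, 0, 0, 0, 0, 0.2, 0, 0, 0, 0]
}}

```text
clock: 5.65
eef_pos: [387.6, -315.7, 75.3]
tool_rot: [3.141, -0.0, -0.003]
force: [0.1, 0.3, -0.3]
width: 47.8
gripper_force: 62.3
```

>>> {"api": "step_arm", "payload": {
  "commands": [0, 0, 0.05, 0, 0, 0, 0, 0, 0, 0.05, 0, 0, 0, 1, 0, 0, 0.05, 0, 0, 0, 1, 0, 0, 0.05, 0, 0, 0, 1, 0, 0, 0.05, 0, 0, 0, 1, 0, 0, -2, 0, 0, 0, 1, 0, 0, -5, 0, 0, 0, 1, 0, 0, -8, 0, 0, 0, 1, 0, 0, -11, 0, 0, 0, 1]
}}

```text
clock: 6.55
eef_pos: [387.2, -315.4, 186.1]
tool_rot: [-3.141, 0.0, -0.003]
force: [0.3, -0.4, -0.6]
width: 85.0
gripper_force: 0.0
```

```bash
python3 -c "
from h import *
delta((556.3,-28.8,190),-0.035)
d=cam('scene'); save(d,'pics/s1.png')"
```

```text
t 6.55 p [ 387.2 -315.4  186.1] w 85.0 F [ 0.3 -0.4 -0.6] q [ 0.57  0.45  0.08  1.96 -0.05  0.74 -0.89]
shift cm [ 16.82 -28.72  -0.39] turn [-0.     0.     0.032]
```

View pics/s1.png

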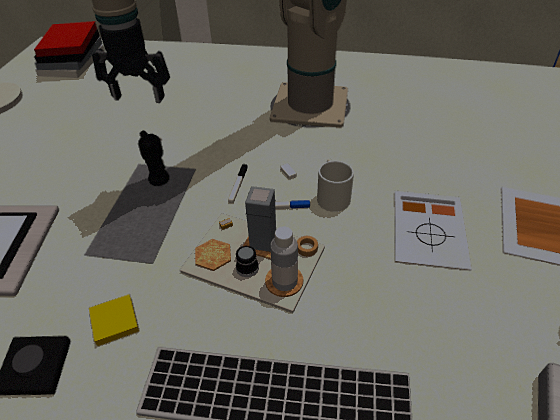

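The figure stands upright on the mat at (155,160). I'm going to the tin.

>>> {"api": "step_arm", "payload": {
  "commands": [1.5, -2.5, 0, 0, 0, 0.032, 1, 4, -6.8, 0, 0, 0, 0.032, 1, 6.5, -11.1, -0.2, 0, 0, 0.032, 1, 9, -15.4, -0.4, 0, 0, 0.032, 1, 11.5, -19.6, -0.4, 0, 0, 0.032, 1, 14, -23.9, -0.4, 0, 0, 0.032, 1, 16, -27.3, -0.4, 0, 0, 0.032, 1, 16.8, -28.7, -0.4, 0, 0, 0.032, 1, 16.8, -28.7, -0.4, 0, 0, 0.032, 1, 16.8, -28.7, -0.4, 0, 0, 0.032, 1]
}}

```text
clock: 7.6
eef_pos: [555.4, -30.8, 188.7]
tool_rot: [3.14, 0.001, -0.036]
force: [0.5, -0.9, 0.6]
width: 85.3
gripper_force: 0.0
```

```bash
python3 -c "
from h import *
delta((556.3,-28.8,85),-0.035)"
```

```text
t 7.6 p [555.4 -30.8 188.7] w 85.3 F [ 0.5 -0.9  0.6] q [-0.05  0.52  0.08  1.81 -0.05  0.82 -1.55]
shift cm [ 0.1  -0.22 10.37] turn [ 0.001  0.001 -0.001]
```

>>> {"api": "step_arm", "payload": {
  "commands": [0, 0, 2.5, 0, 0, 0, 1, 0, 0, 5, 0, 0, 0, 1, 0, 0, 7.5, 0, 0, 0, 1, 0, 0, 9.5, 0, 0, 0, 1, 0, 0, 10.3, 0, 0, 0, 1, 0, 0, 10.3, 0, 0, 0, 1, 0, 0, 10.3, 0, 0, 0, 1]
}}

```text
clock: 8.3
eef_pos: [556.6, -30.3, 86.9]
tool_rot: [3.141, -0.001, -0.037]
force: [0.6, -0.2, 0.9]
width: 85.0
gripper_force: 0.0
```

```bash
python3 -c "
from h import *
delta((556.3,-28.8,85),-0.035)"
```

```text
t 8.3 p [556.6 -30.3  86.9] w 85.0 F [ 0.6 -0.2  0.9] q [-0.04  0.67  0.06  1.89 -0.07  0.59 -1.54]
shift cm [-0.04 -0.15  0.19] turn [ 0.    -0.001 -0.002]
```

>>> {"api": "step_arm", "payload": {
  "commands": [0, -0.15, 0.1, 0, 0, 0, 1, 0, -0.15, 0.1, 0, 0, 0, 0, 0, -0.15, 0.1, 0, 0, 0, 0, 0, -0.15, 0.1, 0, 0, 0, 0, 0, -0.15, 0.1, 0, 0, 0, 0, 0, -0.15, 0.1, 0, 0, 0, 0, 0, -0.15, 0.1, 0, 0, 0, 0, 0, -0.15, 0.1, 0, 0, 0, 0]
}}

```text
clock: 9.1
eef_pos: [556.8, -27.9, 85.7]
tool_rot: [3.141, -0.001, -0.035]
force: [-0.7, -0.4, 6.0]
width: 45.4
gripper_force: 61.6
```

```bash
python3 -c "
from h import *
delta((480,-317,145))"
```

```text
t 9.1 p [556.8 -27.9  85.7] w 45.4 F [-0.7 -0.4  6. ] q [-0.04  0.67  0.06  1.89 -0.07  0.58 -1.54]
shift cm [-6.65 29.17 -5.94] turn [ 0.    -0.001 -0.035]
```

>>> {"api": "step_arm", "payload": {
  "commands": [0, 0, -1, 0, 0, 0, 0, 0, 0, -3.5, 0, 0, 0, 0, 0, 0, -6, 0, 0, 0, 0, -0.4, 2, -6.5, 0, 0, 0, 0, -1.2, 5, -6.5, 0, 0, -0.035, 0, -2, 9, -6.5, 0, 0, -0.035, 0, -3, 13, -6.5, 0, 0, -0.035, 0, -4, 17, -6.3, 0, 0, -0.035, 0, -4.8, 21, -6, 0, 0, -0.035, 0, -5.7, 25, -6, 0, 0, -0.035, 0]
}}

```text
clock: 10.1
eef_pos: [489.6, -276.5, 144.9]
tool_rot: [-3.141, 0.001, 0.0]
force: [0.1, -0.1, -1.6]
width: 45.4
gripper_force: 61.7
```

```bash
python3 -c "
from h import *
delta((480,-317,74))"
```

```text
t 10.1 p [ 489.6 -276.5  144.9] w 45.4 F [ 0.1 -0.1 -1.6] q [ 0.44  0.58  0.04  1.83 -0.03  0.73 -1.07]
shift cm [-0.96  4.06  7.08] turn [-0.001  0.001  0.   ]
```

>>> {"api": "step_arm", "payload": {
  "commands": [-0.4, 2, 0, 0, 0, 0, 0, -0.9, 4, 0.5, 0, 0, 0, 0, -0.9, 4, 2.5, 0, 0, 0, 0, -0.9, 4, 4.5, 0, 0, 0, 0, -0.9, 4, 6, 0, 0, 0, 0, -0.9, 4, 6.7, 0, 0, 0, 0, -0.9, 4, 6.8, 0, 0, 0, 0, -0.9, 4, 6.8, 0, 0, 0, 0]
}}

```text
clock: 10.9
eef_pos: [481.9, -315.5, 77.5]
tool_rot: [3.141, -0.0, -0.0]
force: [0.4, -0.3, -1.4]
width: 45.3
gripper_force: 61.8
```

>>> {"api": "step_arm", "payload": {
  "commands": [0, 0, 0.1, 0, 0, 0, 0, 0, 0, 0.15, 0, 0, 0, 0, 0, 0, 0.2, 0, 0, 0, 0, 0, 0, 0.2, 0, 0, 0, 0]
}}

```text
clock: 11.3
eef_pos: [481.7, -315.5, 75.3]
tool_rot: [3.141, -0.0, -0.0]
force: [-0.2, 1.1, -2.2]
width: 45.5
gripper_force: 61.8
```

Not touching yet, with about 1.5 mm left.

>>> {"api": "step_arm", "payload": {
  "commands": [0, 0, 0.1, 0, 0, 0, 0, 0, 0, 0.15, 0, 0, 0, 0, 0, 0, 0.17, 0, 0, 0, 0, 0, 0, 0.17, 0, 0, 0, 0]
}}

```text
clock: 11.7
eef_pos: [481.7, -315.5, 73.7]
tool_rot: [3.142, -0.0, -0.0]
force: [-0.6, -0.4, 2.9]
width: 45.0
gripper_force: 62.4
```

Contact. I'll release and retreat, then go to the can.

>>> {"api": "step_arm", "payload": {
  "commands": [0, 0, 0, 0, 0, 0, 1, 0, 0, 0, 0, 0, 0, 1, 0, 0, 0, 0, 0, 0, 1, 0, 0, 0, 0, 0, 0, 1, 0, 0, -2, 0, 0, 0, 1, 0, 0, -5, 0, 0, 0, 1, 0, 0, -8, 0, 0, 0, 1, 0, 0, -11.5, 0, 0, 0, 1, 0, 0, -11.5, 0, 0, 0, 1]
}}

```text
clock: 12.6
eef_pos: [484.5, -317.4, 193.0]
tool_rot: [3.137, -0.008, -0.0]
force: [0.7, 0.1, 0.2]
width: 85.4
gripper_force: 0.0
```

```bash
python3 -c "
from h import *
delta((645,30,190))"
```

```text
t 12.6 p [ 484.5 -317.4  193. ] w 85.4 F [0.7 0.1 0.2] q [ 0.5   0.54  0.04  1.75 -0.03  0.84 -1.01]
shift cm [ 16.03 -34.75   0.26] turn [ 0.005 -0.008 -0.   ]
```

>>> {"api": "step_arm", "payload": {
  "commands": [1.5, -3.2, 0, 0, 0, 0, 1, 3.4, -7.4, 0, 0, 0, 0, 1, 5.3, -11.5, 0, 0, 0, 0, 1, 7.2, -15.6, 0, 0, 0, 0, 1, 9.1, -19.7, 0, 0, 0, 0, 1, 11, -23.8, 0, 0, 0, 0, 1, 13, -28, 0, 0, 0, 0, 1, 15, -32.5, 0, 0, 0, 0, 1, 16.1, -34.8, 0, 0, 0, 0, 1, 16.1, -34.8, 0, 0, 0, 0, 1]
}}

```text
clock: 13.6
eef_pos: [643.5, 39.3, 187.2]
tool_rot: [-3.138, 0.0, 0.008]
force: [-0.4, -0.4, 0.1]
width: 85.5
gripper_force: 0.0
```

>>> {"api": "step_arm", "payload": {
  "commands": [0, 0, 0, 0, 0, 0, 1, 0, 0, 0, 0, 0, 0, 1]
}}

```text
clock: 13.8
eef_pos: [642.0, 30.3, 187.9]
tool_rot: [3.14, 0.001, -0.002]
force: [0.0, -0.7, 0.3]
width: 85.5
gripper_force: 0.0
```

```bash
python3 -c "
from h import *
delta((645,30,85))"
```

```text
t 13.8 p [642.   30.3 187.9] w 85.5 F [ 0.  -0.7  0.3] q [-0.12  0.64  0.05  1.56 -0.03  0.94 -1.63]
shift cm [3.100e-01 1.000e-02 1.029e+01] turn [ 0.002  0.001 -0.002]
```

>>> {"api": "step_arm", "payload": {
  "commands": [0.2, 0, 2.5, 0, 0, 0, 1, 0.2, 0, 5, 0, 0, 0, 1, 0.2, 0, 7.5, 0, 0, 0, 1, 0.2, 0, 9.5, 0, 0, 0, 1, 0.2, 0, 10.3, 0, 0, 0, 1, 0.2, 0, 10.3, 0, 0, 0, 1, 0.2, 0, 10.3, 0, 0, 0, 1]
}}

```text
clock: 14.5
eef_pos: [645.3, 31.6, 86.3]
tool_rot: [3.141, -0.001, -0.001]
force: [0.2, -0.8, 0.3]
width: 85.4
gripper_force: 0.0
```

```bash
python3 -c "
from h import *
delta((645,30,85))"
```

```text
t 14.5 p [645.3  31.6  86.3] w 85.4 F [ 0.2 -0.8  0.3] q [-0.12  0.76  0.04  1.64 -0.04  0.74 -1.63]
shift cm [-0.03  0.16  0.13] turn [ 0.    -0.001 -0.001]
```

>>> {"api": "step_arm", "payload": {
  "commands": [0, 0.15, 0.1, 0, 0, 0, 1, 0, 0.15, 0.1, 0, 0, 0, 0, 0, 0.15, 0.1, 0, 0, 0, 0, 0, 0.15, 0.1, 0, 0, 0, 0, 0, 0.15, 0.1, 0, 0, 0, 0, 0, 0.15, 0.1, 0, 0, 0, 0, 0, 0.15, 0.1, 0, 0, 0, 0, 0, 0.15, 0.1, 0, 0, 0, 0]
}}

```text
clock: 15.3
eef_pos: [645.5, 31.0, 85.5]
tool_rot: [-3.142, -0.002, -0.0]
force: [-0.1, -0.4, 5.6]
width: 44.7
gripper_force: 60.8
```

```bash
python3 -c "
from h import *
delta((575,-317,165))"
```

```text
t 15.3 p [645.5  31.   85.5] w 44.7 F [-0.1 -0.4  5.6] q [-0.11  0.77  0.04  1.64 -0.04  0.74 -1.63]
shift cm [-7.03 34.8  -7.96] turn [-0.    -0.002 -0.   ]
```

>>> {"api": "step_arm", "payload": {
  "commands": [0, 0, -1, 0, 0, 0, 0, 0, 0, -3, 0, 0, 0, 0, 0, 0, -5.5, 0, 0, 0, 0, 0, 0, -8, 0, 0, 0, 0, 0, 0, -8, 0, 0, 0, 0]
}}

```text
clock: 15.8
eef_pos: [647.3, 31.2, 168.3]
tool_rot: [-3.141, -0.007, -0.0]
force: [1.2, 0.7, -1.5]
width: 44.8
gripper_force: 61.8
```

```bash
python3 -c "
from h import *
delta((575,-317,165))
d=cam('scene'); save(d,'pics/s2.png',(150,110,370,310),3)"
```

```text
t 15.8 p [647.3  31.2 168.3] w 44.8 F [ 1.2  0.7 -1.5] q [-0.12  0.66  0.05  1.57 -0.04  0.9  -1.63]
shift cm [-7.22 34.82  0.26] turn [-0.001 -0.007 -0.   ]
```

View pics/s2.png

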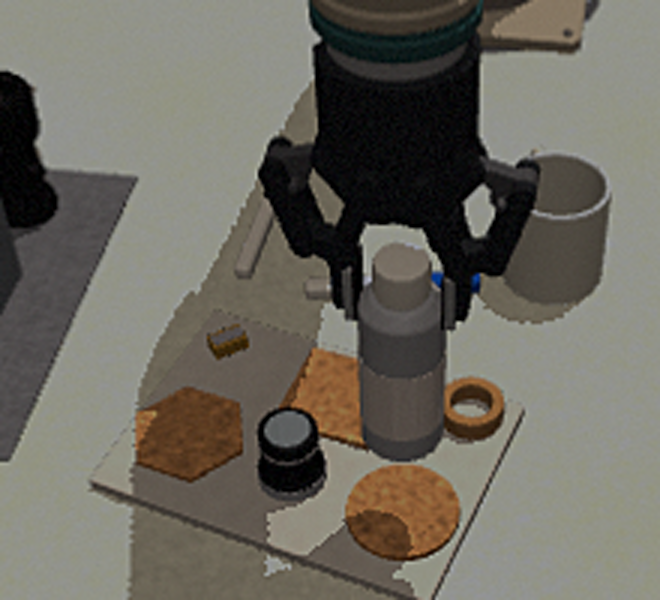

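The can is upright and held at the top of its straight side, and the loupe is undisturbed. I'm carrying it to the mat.

>>> {"api": "step_arm", "payload": {
  "commands": [-0.4, 2, 0, 0, 0, 0, 0, -1.2, 6, 0, 0, 0, 0, -2, 10, 0, 0, 0, 0, -2.8, 14, 0, 0, 0, 0, -3.6, 18, 0, 0, 0, 0, -4.4, 22, 0, 0, 0, 0, -5.2, 26, 0.5, 0, 0, 0, -6, 30, 1.2, 0, 0, 0, 0, -6.7, 33, 2, 0, 0, 0, 0, -7, 34.8, 2, 0, 0, 0, 0]
}}

```text
invalid input
```

>>> {"api": "step_arm", "payload": {
  "commands": [-0.4, 2, 0, 0, 0, 0, 0, -1.2, 6, 0, 0, 0, 0, 0, -2, 10, 0, 0, 0, 0, 0, -2.8, 14, 0, 0, 0, 0, 0, -3.6, 18, 0, 0, 0, 0, 0, -4.4, 22, 0, 0, 0, 0, 0, -5.2, 26, 0.5, 0, 0, 0, 0, -6, 30, 1.2, 0, 0, 0, 0, -6.7, 33, 2, 0, 0, 0, 0, -7, 34.8, 2, 0, 0, 0, 0]
}}

```text
clock: 16.85
eef_pos: [570.9, -319.9, 141.6]
tool_rot: [-3.141, 0.006, -0.004]
force: [-0.5, 0.9, -1.7]
width: 45.0
gripper_force: 61.8
```

>>> {"api": "step_arm", "payload": {
  "commands": [0, 0, 0, 0, 0, 0, 0, 0, 0, 0, 0, 0, 0, 0]
}}

```text
clock: 17.05
eef_pos: [575.1, -315.1, 143.9]
tool_rot: [-3.139, 0.0, 0.001]
force: [0.7, 0.4, -1.8]
width: 45.0
gripper_force: 61.8
```

```bash
python3 -c "
from h import *
delta((575,-317,76))"
```

```text
t 17.05 p [ 575.1 -315.1  143.9] w 45.0 F [ 0.7  0.4 -1.8] q [ 0.45  0.71  0.02  1.56 -0.02  0.87 -1.09]
shift cm [-0.01  0.2   6.79] turn [-0.002  0.     0.001]
```

>>> {"api": "step_arm", "payload": {
  "commands": [0, 0.1, 1.5, 0, 0, 0, 0, 0, 0.1, 3.5, 0, 0, 0, 0, 0, 0.1, 5.2, 0, 0, 0, 0, 0, 0.1, 6.2, 0, 0, 0, 0, 0, 0.1, 6.6, 0, 0, 0, 0, 0, 0.1, 6.6, 0, 0, 0, 0]
}}

```text
clock: 17.65
eef_pos: [574.8, -317.0, 77.8]
tool_rot: [-3.141, 0.001, 0.001]
force: [-0.3, 0.3, -1.7]
width: 45.1
gripper_force: 61.8
```

>>> {"api": "step_arm", "payload": {
  "commands": [0, 0, 0.1, 0, 0, 0, 0, 0, 0, 0.15, 0, 0, 0, 0, 0, 0, 0.2, 0, 0, 0, 0, 0, 0, 0.2, 0, 0, 0, 0]
}}

```text
clock: 18.05
eef_pos: [574.8, -318.2, 76.8]
tool_rot: [3.141, -0.001, -0.0]
force: [-1.1, 0.5, -2.3]
width: 44.9
gripper_force: 61.8
```

Target contact is at about z = 73.5.

>>> {"api": "step_arm", "payload": {
  "commands": [0, 0, 0.1, 0, 0, 0, 0, 0, 0, 0.2, 0, 0, 0, 0, 0, 0, 0.25, 0, 0, 0, 0, 0, 0, 0.28, 0, 0, 0, 0, 0, 0, 0.28, 0, 0, 0, 0]
}}

```text
clock: 18.55
eef_pos: [574.8, -318.0, 73.7]
tool_rot: [3.142, -0.0, -0.0]
force: [-0.2, 0.4, -1.4]
width: 44.8
gripper_force: 61.9
```

>>> {"api": "step_arm", "payload": {
  "commands": [0, 0, 0.06, 0, 0, 0, 0, 0, 0, 0.06, 0, 0, 0, 0]
}}

```text
clock: 18.75
eef_pos: [575.0, -318.1, 73.6]
tool_rot: [3.141, -0.001, -0.0]
force: [-0.1, 1.5, 3.6]
width: 44.6
gripper_force: 62.3
```

>>> {"api": "step_arm", "payload": {
  "commands": [0, 0, 0, 0, 0, 0, 1, 0, 0, 0, 0, 0, 0, 1, 0, 0, 0, 0, 0, 0, 1, 0, 0, 0, 0, 0, 0, 1, 0, 0, -2, 0, 0, 0, 1, 0, 0, -5, 0, 0, 0, 1, 0, 0, -8, 0, 0, 0, 1, 0, 0, -10.5, 0, 0, 0, 1, 0, 0, -11, 0, 0, 0, 1, 0, 0, -11, 0, 0, 0, 1]
}}

```text
clock: 19.75
eef_pos: [575.0, -318.2, 183.7]
tool_rot: [3.141, -0.002, -0.0]
force: [-0.7, -1.1, -0.5]
width: 85.3
gripper_force: 0.0
```

```bash
cat > fit.py <<'E'
from h import *
from scipy.optimize import least_squares
def circ(P,nm,c0,r,lo,hi):
    P=P.reshape(-1,3); q=P[(P[:,2]>lo)&(P[:,2]<hi)&(np.hypot(P[:,0]-c0[0],P[:,1]-c0[1])<r+10)]
    if len(q)<20: print(nm,"few",len(q)); return
    f=least_squares(lambda c:np.hypot(q[:,0]-c[0],q[:,1]-c[1])-r,c0,loss="soft_l1",f_scale=1.5)
    print(nm,len(q),f.x.round(1),"rms",np.sqrt(np.mean(f.fun**2)).round(1))
def tin(P,c0,z):
    P=P.reshape(-1,3); q=P[(P[:,2]>z-8)&(P[:,2]<z+6)&(np.hypot(P[:,0]-c0[0],P[:,1]-c0[1])<45)]
    print("tin",len(q),cv2.minAreaRect(q[:,:2].astype(np.float32)))
def coasters(d):
    hsv=cv2.cvtColor(d["image"],cv2.COLOR_RGB2HSV); m=((hsv[...,0]<24)&(hsv[...,1]>80)&(hsv[...,2]>30))
    P=cloud(d); m&=(P[...,0]>500)&(P[...,0]<700)&(P[...,1]>-170)&(P[...,1]<90)
    k,l,st,c=cv2.connectedComponentsWithStats(m.astype(np.uint8))
    for i in range(1,k):
        if st[i,4]>150:
            v,u=np.nonzero(l==i); W=np.array([world(d,a,b,15)[:2] for a,b in zip(u,v)],np.float32)
            print("cork",st[i,4],"mean",W.mean(0).round(1),"rect",[np.round(x,1) for x in cv2.minAreaRect(W)])
E
python3 - <<'E'
from fit import *
delta((622,-47.4,140))
for n in("scene","top"):
    d=cam(n); P=cloud(d); print(n)
    circ(P,"loupe",(622,-47),19,27,50); circ(P,"can",(575,-317),24,35,95); circ(P,"fig",(387,-317),25,81,115); tin(P,(482,-317),133)
    coasters(d)
    if n=="scene": save(d,"pics/s3.png")
E
```

```text
t 19.75 p [ 575.  -318.2  183.7] w 85.3 F [-0.7 -1.1 -0.5] q [ 0.45  0.66  0.02  1.53 -0.02  0.95 -1.09]
shift cm [  4.69 -27.09   4.35] turn [ 0.001 -0.002 -0.   ]
scene
loupe 155 [621.8 -47.3] rms 0.8
can 549 [ 574.7 -319.6] rms 1.0
fig 303 [ 386.2 -316.6] rms 1.3
tin 359 ((483.1293029785156, -314.4873352050781), (45.32004165649414, 48.23833084106445), 89.79476165771484)
cork 872 mean [554.5 -25.9] rect [array([555.9, -28.6]), array([71.5, 74.4]), np.float64(78.6)]
cork 318 mean [553.2  60.3] rect [array([553.6,  60.2]), array([53.2, 42.5]), np.float64(8.1)]
cork 788 mean [ 603.5 -121.5] rect [array([ 602.4, -121.5]), array([81.5, 69.6]), np.float64(17.0)]
cork 968 mean [644.9  28.1] rect [array([644.5,  28. ]), array([72.1, 69.9]), np.float64(8.5)]
top
loupe 32 [622.3 -47.1] rms 0.8
can 169 [ 575.7 -317.9] rms 0.5
fig 120 [ 385.8 -316.7] rms 0.8
tin 481 ((481.04876708984375, -315.088134765625), (44.718345642089844, 46.49223327636719), 1.4160047769546509)
cork 683 mean [641.7  28.5] rect [array([642.2,  28.4]), array([67.7, 67. ]), np.float64(1.5)]
cork 716 mean [ 600.  -121.9] rect [array([ 599.8, -121.5]), array([69.3, 75.1]), np.float64(46.3)]
cork 842 mean [553.1 -28.7] rect [array([553.4, -28.6]), array([69.3, 69.9]), np.float64(79.3)]
cork 161 mean [555.8  61. ] rect [array([555.9,  60.6]), array([40.6, 40.4]), np.float64(1.6)]
```

View pics/s3.png

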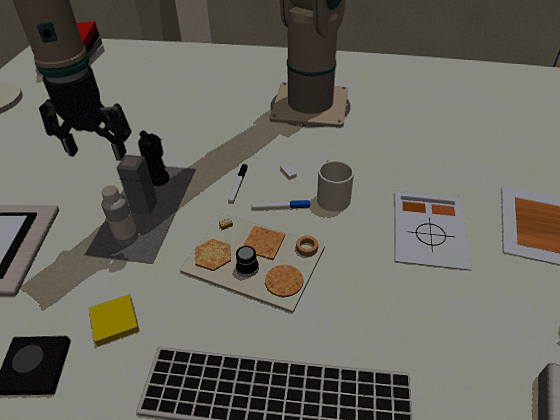

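All three stand upright on the mat at (119,215), (137,185) and (152,158). Loupe, coasters and mug are undisturbed. Now the loupe.

>>> {"api": "step_arm", "payload": {
  "commands": [0.5, -2.5, 0, 0, 0, 0, 1, 1.2, -7, 0, 0, 0, 0, 1, 2, -11.5, 0, 0, 0, 0, 1, 2.7, -16, 0.5, 0, 0, 0, 1, 3.5, -20.5, 1.5, 0, 0, 0, 1, 4.2, -24.5, 3, 0, 0, 0, 1, 4.6, -26.5, 4.3, 0, 0, 0, 1, 4.7, -27.1, 4.3, 0, 0, 0, 1, 4.7, -27.1, 4.3, 0, 0, 0, 1, 4.7, -27.1, 4.3, 0, 0, 0, 1]
}}

```text
clock: 20.85
eef_pos: [621.6, -49.6, 140.1]
tool_rot: [3.14, 0.0, -0.003]
force: [-0.0, 0.4, 0.6]
width: 85.3
gripper_force: 0.0
```

>>> {"api": "step_arm", "payload": {
  "commands": [0, 0, 3, 0, 0, 0, 1, 0, 0, 6, 0, 0, 0, 1, 0, 0, 8, 0, 0, 0, 1, 0, 0, 9, 0, 0, 0, 1, 0, 0, 9, 0, 0, 0, 1, 0, 0, 9, 0, 0, 0, 1]
}}

```text
clock: 21.45
eef_pos: [622.5, -48.2, 51.0]
tool_rot: [3.141, -0.002, -0.002]
force: [0.3, -0.1, 0.3]
width: 84.9
gripper_force: 0.0
```

```bash
python3 -c "
from h import *
delta((622,-47.3,18))"
```

```text
t 21.45 p [622.5 -48.2  51. ] w 84.9 F [ 0.3 -0.1  0.3] q [ 0.02  0.79  0.03  1.72 -0.03  0.63 -1.51]
shift cm [-0.05 -0.09  3.3 ] turn [ 0.001 -0.002 -0.002]
```

>>> {"api": "step_arm", "payload": {
  "commands": [0, -0.05, 1.5, 0, 0, 0, 1, 0, -0.05, 2.5, 0, 0, 0, 1, 0, -0.05, 2.9, 0, 0, 0, 1, 0, -0.05, 2.9, 0, 0, 0, 1, 0, -0.05, 2.9, 0, 0, 0, 1]
}}

```text
clock: 21.95
eef_pos: [621.8, -46.5, 20.9]
tool_rot: [3.142, -0.0, -0.0]
force: [-0.3, -0.2, -0.7]
width: 85.6
gripper_force: 0.0
```

>>> {"api": "step_arm", "payload": {
  "commands": [0, 0, 0, 0, 0, 0, 0, 0, 0, 0, 0, 0, 0, 0, 0, 0, 0, 0, 0, 0, 0, 0, 0, 0, 0, 0, 0, 0, 0, 0, 0, 0, 0, 0, 0, 0, 0, 0, 0, 0, 0, 0, 0, 0, 0, 0, 0, 0, 0, 0, 0, 0, 0, 0, 0, 0]
}}

```text
clock: 22.75
eef_pos: [622.1, -46.7, 21.6]
tool_rot: [3.141, -0.001, -0.0]
force: [-0.6, -0.2, 5.8]
width: 34.6
gripper_force: 59.5
```

>>> {"api": "step_arm", "payload": {
  "commands": [0, 0, -1, 0, 0, 0, 0, 0, 0, -3.5, 0, 0, 0, 0, 0, 0, -7, 0, 0, 0, 0, -0.8, -2, -8, 0, 0, 0, 0, -2.2, -5.5, -8, 0, 0, 0, 0, -3.8, -9.5, -8, 0, 0, 0, 0, -5.4, -13.5, -8, 0, 0, 0, 0, -7, -17.5, -8, 0, 0, 0, 0, -8.6, -21.5, -8, 0, 0, 0, 0, -9.8, -24.5, -8, 0, 0, 0, 0]
}}

```text
clock: 23.75
eef_pos: [522.0, 201.8, 101.3]
tool_rot: [-3.14, 0.001, 0.002]
force: [0.4, -0.0, -1.4]
width: 34.2
gripper_force: 60.0
```

```bash
python3 -c "
from h import *
delta((473.5,312,100))
d=cam('top'); save(d,'pics/t2.png',(110,190,190,270),7)
s=cam('scene'); save(s,'pics/s4.png',(385,190,475,270),6)
"
```

```text
t 23.75 p [522.  201.8 101.3] w 34.2 F [ 0.4 -0.  -1.4] q [-0.46  0.65  0.07  1.87 -0.07  0.62 -1.92]
shift cm [ -4.83 -11.04   0.14] turn [-0.001  0.001  0.002]
```

View pics/t2.png

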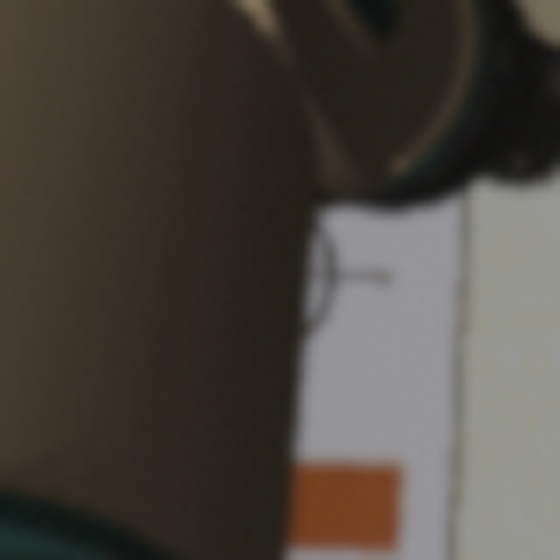

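View pics/s4.png

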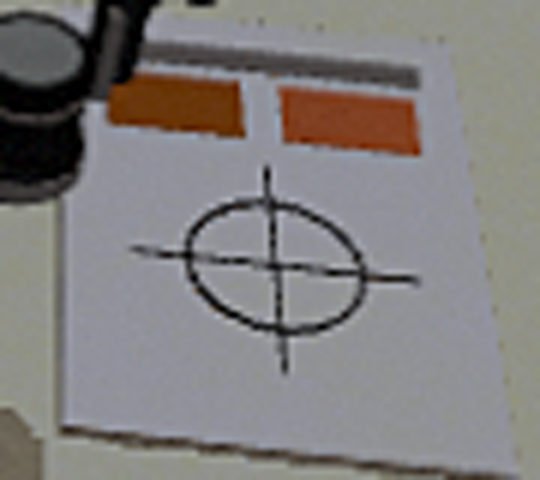

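The cross centre in the scene image is at about (430.4,233.9). I'll refine it with the earlier top picture.

Run:
```python
from fit import *
s=cam("scene"); print("scene",world(s,430.4,233.9,5).round(1))
d=cam("top"); im=cv2.imread("pics/top0.png",0)
def fitring(im,d,c0):
    pts=[]
    for v in range(im.shape[0]):
        for u in range(im.shape[1]):
            pass
    v,u=np.mgrid[0:im.shape[0],0:im.shape[1]]
    W=np.array([world(d,a,b,5)[:2] for a,b in zip(u.ravel()[sel(u,v)],v.ravel()[sel(u,v)])])
    return W,im.ravel()[sel(u,v)]
for n,im,dd,(cu,cv),r in(("top",im,d,(145,229),22),("scene",cv2.imread("pics/s3.png",0),s,(430,234),26)):
    U,V=np.meshgrid(np.arange(cu-r,cu+r+1),np.arange(cv-r,cv+r+1))
    W=np.array([world(dd,a,b,5)[:2] for a,b in zip(U.ravel(),V.ravel())]); g=im[V.ravel(),U.ravel()].astype(float)
    w=np.clip(np.median(g)-12-g,0,None)
    for c0 in [(473.5,312.)]:
        rr=np.hypot(W[:,0]-c0[0],W[:,1]-c0[1]); k=(abs(rr-30)<7)&(w>0)
        f=least_squares(lambda c:np.sqrt(w[k])*(np.hypot(W[k,0]-c[0],W[k,1]-c[1])-c[2]),[*c0,30],loss="soft_l1")
        print(n,k.sum(),f.x.round(1))
P=cloud(s); e=ctrl.read_state()["eef_pos"]; print(e.round(1)); circ(P,"held",(e[0],e[1]),19,e[2]-21.6+10+17,e[2]-21.6+52)
```

```text
scene [474.9 311.8   5. ]
top 268 [473.4 312.1  30.1]
scene 175 [474.8 311.7  30.2]
[523.3 199.3 101.2]
held 216 [520.9 205.9] rms 1.7
```

>>> {"api": "step_arm", "payload": {
  "commands": [-1.2, -3, 0, 0, 0, 0, 0, -2.6, -6, 0, 0, 0, 0, 0, -4, -9, 1, 0, 0, 0, 0, -4.8, -11, 3, 0, 0, 0, 0, -4.9, -11.3, 5, 0, 0, 0, 0, -4.9, -11.3, 6, 0, 0, 0, 0, -4.9, -11.3, 6.5, 0, 0, 0, 0, -4.9, -11.3, 6.5, 0, 0, 0, 0, -4.9, -11.3, 6.5, 0, 0, 0, 0]
}}

```text
clock: 24.85
eef_pos: [475.9, 310.6, 36.6]
tool_rot: [-3.141, -0.001, -0.002]
force: [0.9, 0.8, -1.2]
width: 34.6
gripper_force: 60.1
```

Run:
```python
from fit import *
delta((474.1,311.9,17))
s=cam("scene"); e=ctrl.read_state()["eef_pos"]; P=cloud(s)
b=e[2]-21.6+10-0; print("bottom",b-0)
save(s,'pics/s5.png',(385,180,475,270),6)
```

```text
t 24.85 p [475.9 310.6  36.6] w 34.6 F [ 0.9  0.8 -1.2] q [-0.68  0.76  0.07  1.89 -0.1   0.5  -2.1 ]
shift cm [-0.19 -0.13  1.96] turn [-0.    -0.001 -0.002]
bottom 25.169556177507914
```

View pics/s5.png

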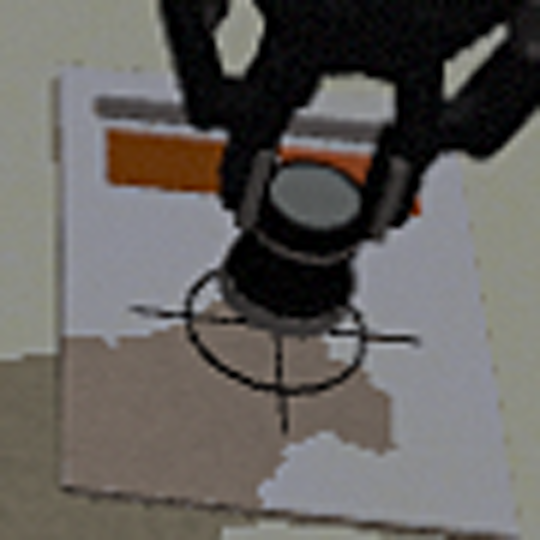

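The loupe is upright above the ring, with its foot at (283,300) in the crop. I'll correct and lower it.

>>> {"api": "step_arm", "payload": {
  "commands": [-0.15, -0.1, 0.8, 0, 0, 0, 0, -0.15, -0.1, 1.4, 0, 0, 0, 0, -0.15, -0.1, 1.7, 0, 0, 0, 0, -0.15, -0.1, 1.8, 0, 0, 0, 0, -0.15, -0.1, 1.8, 0, 0, 0, 0]
}}

```text
clock: 25.4
eef_pos: [473.1, 312.4, 17.7]
tool_rot: [3.141, 0.0, -0.0]
force: [0.5, -0.4, -0.3]
width: 35.0
gripper_force: 60.1
```

Run:
```python
from fit import *
delta((474.1,311.9,17))
```

```text
t 25.4 p [473.1 312.4  17.7] w 35.0 F [ 0.5 -0.4 -0.3] q [-0.68  0.79  0.07  1.89 -0.11  0.46 -2.1 ]
shift cm [0.1  0.05 0.07] turn [ 0.  0. -0.]
```

>>> {"api": "step_arm", "payload": {
  "commands": [0.1, 0.05, 0, 0, 0, 0, 0, 0.1, 0.05, 0.1, 0, 0, 0, 0, 0.1, 0.05, 0.1, 0, 0, 0, 0]
}}

```text
clock: 25.7
eef_pos: [474.4, 312.0, 17.0]
tool_rot: [-3.142, -0.0, -0.0]
force: [0.1, 0.8, -0.6]
width: 34.5
gripper_force: 60.1
```

Run:
```python
from fit import *
delta((474.1,311.9,16.6))
```

```text
t 25.7 p [474.4 312.   17. ] w 34.5 F [ 0.1  0.8 -0.6] q [-0.67  0.79  0.07  1.89 -0.11  0.46 -2.1 ]
shift cm [-0.03  0.01  0.04] turn [-0. -0. -0.]
```

>>> {"api": "step_arm", "payload": {
  "commands": [0, 0, 0.06, 0, 0, 0, 0, 0, 0, 0.06, 0, 0, 0, 0, 0, 0, 0.06, 0, 0, 0, 1, 0, 0, 0.06, 0, 0, 0, 1, 0, 0, 0.06, 0, 0, 0, 1, 0, 0, 0.06, 0, 0, 0, 1, 0, 0, -2, 0, 0, 0, 1, 0, 0, -5, 0, 0, 0, 1, 0, 0, -9, 0, 0, 0, 1, 0, 0, -13, 0, 0, 0, 1]
}}

```text
clock: 26.7
eef_pos: [473.8, 311.7, 148.0]
tool_rot: [3.141, 0.001, -0.0]
force: [1.1, 0.7, 0.2]
width: 85.3
gripper_force: 0.0
```

>>> {"api": "step_arm", "payload": {
  "commands": [0, 0, 0, 0, 0, 0, 1, 0.5, 2, -3, 0, 0, 0, 1, 1, 5, -4, 0, 0, 0, 1, 1.5, 9, -4, 0, 0, 0, 1, 2, 13, -4, 0, 0, 0, 1, 2.5, 17, -4, 0, 0, 0, 1, 3, 21, -4, 0, 0, 0, 1, 3.5, 25, -4, 0, 0, 0, 1, 3.5, 27, -4, 0, 0, 0, 1, 3.5, 27, -4, 0, 0, 0, 1]
}}

```text
clock: 27.7
eef_pos: [508.9, 37.7, 186.6]
tool_rot: [3.14, 0.001, -0.007]
force: [1.2, -0.1, -0.1]
width: 85.2
gripper_force: 0.0
```

Run:
```python
from fit import *
delta((575,-318.1,190))
for n in("scene","top"):
    d=cam(n); P=cloud(d); print(n)
    circ(P,"loupe",(474,312),19,22,45)
    circ(P,"can",(575,-317),24,35,95); circ(P,"fig",(387,-317),25,81,115)
    save(d,f'pics/{n}6.png',(385,180,475,270) if n=="scene" else (105,190,185,270),6)
a=cv2.imread("pics/scene6.png");b=cv2.imread("pics/top6.png");b=cv2.resize(b,(540,540)) if b.shape!=a.shape else b
c=np.hstack([a,b]); cv2.imwrite("pics/c6.png",cv2.resize(c,(800,400)))
```

```text
t 27.7 p [508.9  37.7 186.6] w 85.2 F [ 1.2 -0.1 -0.1] q [-0.21  0.46  0.11  1.93 -0.07  0.75 -1.63]
shift cm [ 6.85 35.54 -0.27] turn [ 0.002  0.001 -0.007]
scene
loupe 159 [474.9 312.3] rms 1.1
can 548 [ 574.5 -319.6] rms 1.1
fig 298 [ 386.3 -316.5] rms 1.4
top
loupe 48 [474.  313.1] rms 0.5
can 174 [ 575.6 -317.9] rms 0.6
fig 126 [ 385.9 -316.5] rms 0.9
```

View pics/c6.png

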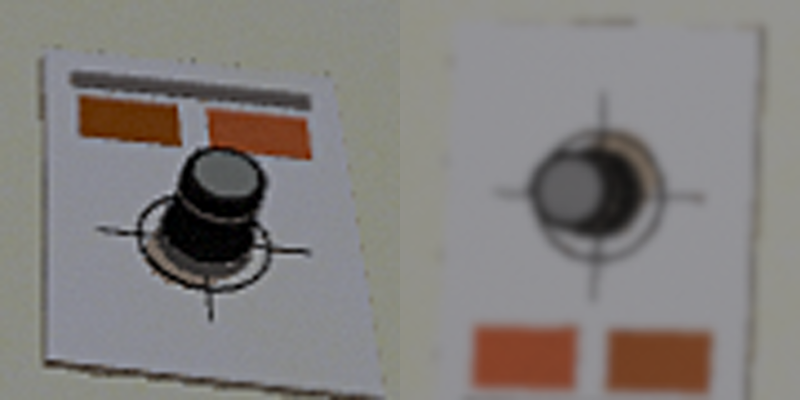

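The loupe stands centred in the ring, under 1 mm off in both views. Next I take the can back.

>>> {"api": "step_arm", "payload": {
  "commands": [0.4, 2, 0, 0, 0, 0, 1, 1.2, 6, 0, 0, 0, 0, 1, 2, 10.5, 0, 0, 0, 0, 1, 2.9, 15, 0, 0, 0, 0, 1, 3.8, 19.5, 0, 0, 0, 0, 1, 4.7, 24, 0, 0, 0, 0, 1, 5.5, 28.5, 0, 0, 0, 0, 1, 6.3, 32.5, 0, 0, 0, 0, 1, 6.8, 35.5, 0, 0, 0, 0, 1, 6.8, 35.5, 0, 0, 0, 0, 1]
}}

```text
clock: 28.8
eef_pos: [577.3, -317.2, 186.2]
tool_rot: [3.138, -0.0, -0.004]
force: [-1.1, -0.2, -0.0]
width: 85.4
gripper_force: 0.0
```

>>> {"api": "step_arm", "payload": {
  "commands": [0, 0, 0, 0, 0, 0, 1, 0, 0, 0, 0, 0, 0, 1, 0, 0, 0, 0, 0, 0, 1]
}}

```text
clock: 29.1
eef_pos: [577.9, -310.4, 186.9]
tool_rot: [-3.14, -0.0, 0.003]
force: [0.3, 0.6, -0.2]
width: 85.6
gripper_force: 0.0
```

```bash
python3 -c "
from h import *
delta((575,-318.1,73.7))"
```

```text
t 29.1 p [ 577.9 -310.4  186.9] w 85.6 F [ 0.3  0.6 -0.2] q [ 0.39  0.66  0.11  1.52 -0.08  0.96 -1.05]
shift cm [-0.29  0.79 11.32] turn [-0.001 -0.     0.003]
```

>>> {"api": "step_arm", "payload": {
  "commands": [-0.25, 0.7, 2, 0, 0, 0, 1, -0.25, 0.7, 4.5, 0, 0, 0, 1, -0.25, 0.7, 7, 0, 0, 0, 1, -0.25, 0.7, 9.5, 0, 0, 0, 1, -0.25, 0.7, 10.9, 0, 0, 0, 1, -0.25, 0.7, 11.2, 0, 0, 0, 1, -0.25, 0.7, 11.2, 0, 0, 0, 1, -0.25, 0.7, 11.2, 0, 0, 0, 1]
}}

```text
clock: 29.9
eef_pos: [575.6, -320.3, 76.3]
tool_rot: [3.141, -0.002, 0.0]
force: [-0.3, 0.1, -0.2]
width: 85.3
gripper_force: 0.0
```

```bash
python3 -c "
from h import *
delta((575,-318.1,73.7))"
```

```text
t 29.9 p [ 575.6 -320.3   76.3] w 85.3 F [-0.3  0.1 -0.2] q [ 0.41  0.79  0.09  1.61 -0.1   0.74 -1.02]
shift cm [-0.06 -0.22  0.26] turn [ 0.001 -0.002  0.   ]
```

>>> {"api": "step_arm", "payload": {
  "commands": [-0.05, -0.15, 0.2, 0, 0, 0, 1, -0.05, -0.15, 0.2, 0, 0, 0, 0, -0.05, -0.15, 0.2, 0, 0, 0, 0, -0.05, -0.15, 0.2, 0, 0, 0, 0, -0.05, -0.15, 0.2, 0, 0, 0, 0, -0.05, -0.15, 0.2, 0, 0, 0, 0, -0.05, -0.15, 0.2, 0, 0, 0, 0, -0.05, -0.15, 0.2, 0, 0, 0, 0]
}}

```text
clock: 30.7
eef_pos: [574.7, -318.8, 74.0]
tool_rot: [3.141, -0.001, -0.0]
force: [-0.4, -0.4, 5.6]
width: 45.1
gripper_force: 60.6
```

>>> {"api": "step_arm", "payload": {
  "commands": [0, 0, -1, 0, 0, 0, 0, 0, 0, -3, 0, 0, 0, 0, 0, 0, -5.5, 0, 0, 0, 0, 0, 0, -7, 0, 0, 0, 0, 0, 0, -7, 0, 0, 0, 0]
}}

```text
clock: 31.2
eef_pos: [575.6, -319.4, 145.5]
tool_rot: [3.139, -0.004, -0.0]
force: [-0.4, -0.4, -1.8]
width: 44.7
gripper_force: 61.7
```

```bash
python3 -c "
from h import *
delta((643.3,28.7,145))"
```

```text
t 31.2 p [ 575.6 -319.4  145.5] w 44.7 F [-0.4 -0.4 -1.8] q [ 0.4   0.71  0.1   1.56 -0.09  0.87 -1.03]
shift cm [  6.76 -34.81   0.  ] turn [ 0.002 -0.004 -0.   ]
```

>>> {"api": "step_arm", "payload": {
  "commands": [0.4, -2, 0, 0, 0, 0, 0, 1.2, -6, 0, 0, 0, 0, 0, 2, -10, 0, 0, 0, 0, 0, 2.8, -14, 0, 0, 0, 0, 0, 3.6, -18, 0, 0, 0, 0, 0, 4.4, -22, 0, 0, 0, 0, 0, 5.1, -26, 0, 0, 0, 0, 0, 5.8, -30, 0, 0, 0, 0, 0, 6.4, -33, 0, 0, 0, 0, 0, 6.8, -34.8, 0, 0, 0, 0, 0]
}}

```text
clock: 32.2
eef_pos: [641.5, 33.7, 141.6]
tool_rot: [-3.14, 0.002, 0.004]
force: [0.3, 0.4, -1.6]
width: 44.8
gripper_force: 61.8
```

>>> {"api": "step_arm", "payload": {
  "commands": [0, 0, 0, 0, 0, 0, 0, 0, 0, 0, 0, 0, 0, 0, 0, 0, 0, 0, 0, 0, 0, 0, 0, 0, 0, 0, 0, 0]
}}

```text
clock: 32.6
eef_pos: [642.0, 26.8, 143.0]
tool_rot: [3.14, 0.0, -0.004]
force: [-0.8, -0.0, -1.3]
width: 44.5
gripper_force: 61.8
```

```bash
python3 -c "
from h import *
delta((643.3,28.7,88))"
```

```text
t 32.6 p [642.   26.8 143. ] w 44.5 F [-0.8 -0.  -1.3] q [-0.17  0.69  0.14  1.61 -0.11  0.85 -1.56]
shift cm [ 0.13 -0.2   5.5 ] turn [ 0.001  0.    -0.004]
```

>>> {"api": "step_arm", "payload": {
  "commands": [0.1, -0.15, 1.5, 0, 0, 0, 0, 0.1, -0.15, 3.2, 0, 0, 0, 0, 0.1, -0.15, 4.6, 0, 0, 0, 0, 0.1, -0.15, 5.3, 0, 0, 0, 0, 0.1, -0.15, 5.3, 0, 0, 0, 0, 0.1, -0.15, 5.3, 0, 0, 0, 0]
}}

```text
clock: 33.2
eef_pos: [643.5, 30.9, 90.0]
tool_rot: [3.142, -0.0, -0.0]
force: [-0.1, 0.3, -2.8]
width: 45.0
gripper_force: 61.8
```

```bash
python3 -c "
from h import *
delta((643.3,28.7,86))"
```

```text
t 33.2 p [643.5  30.9  90. ] w 45.0 F [-0.1  0.3 -2.8] q [-0.16  0.76  0.12  1.64 -0.12  0.75 -1.55]
shift cm [-0.02  0.22  0.4 ] turn [ 0. -0. -0.]
```

>>> {"api": "step_arm", "payload": {
  "commands": [0, 0.15, 0.1, 0, 0, 0, 0, 0, 0.15, 0.2, 0, 0, 0, 0, 0, 0.15, 0.3, 0, 0, 0, 0, 0, 0.15, 0.3, 0, 0, 0, 0, 0, 0.15, 0.3, 0, 0, 0, 0]
}}

```text
clock: 33.7
eef_pos: [643.2, 29.6, 87.1]
tool_rot: [-3.142, -0.0, -0.0]
force: [0.3, -0.1, -1.2]
width: 45.0
gripper_force: 61.8
```

```bash
python3 -c "
from h import *
delta((643.3,28.7,86))"
```

```text
t 33.7 p [643.2  29.6  87.1] w 45.0 F [ 0.3 -0.1 -1.2] q [-0.16  0.77  0.12  1.64 -0.12  0.74 -1.55]
shift cm [0.01 0.09 0.11] turn [-0. -0. -0.]
```

>>> {"api": "step_arm", "payload": {
  "commands": [0, 0.08, 0.08, 0, 0, 0, 0, 0, 0.08, 0.12, 0, 0, 0, 0, 0, 0.08, 0.15, 0, 0, 0, 0, 0, 0.08, 0.15, 0, 0, 0, 0]
}}

```text
clock: 34.1
eef_pos: [643.6, 28.6, 86.0]
tool_rot: [3.142, -0.001, -0.0]
force: [-0.0, -0.3, 2.2]
width: 45.3
gripper_force: 62.3
```

Contact. I'll release, retreat and head for the tin.

>>> {"api": "step_arm", "payload": {
  "commands": [0, 0, 0, 0, 0, 0, 1, 0, 0, 0, 0, 0, 0, 1, 0, 0, 0, 0, 0, 0, 1, 0, 0, 0, 0, 0, 0, 1, 0, 0, -2, 0, 0, 0, 1, 0, 0, -5, 0, 0, 0, 1, 0, 0, -8, 0, 0, 0, 1, 0, 0, -10.5, 0, 0, 0, 1, 0, 0, -10.5, 0, 0, 0, 1]
}}

```text
clock: 35.0
eef_pos: [645.9, 28.7, 194.5]
tool_rot: [-3.141, -0.008, -0.0]
force: [1.2, -0.9, 0.8]
width: 85.6
gripper_force: 0.0
```

```bash
python3 -c "
from h import *
delta((481.8,-315.5,190))"
```

```text
t 35.0 p [645.9  28.7 194.5] w 85.6 F [ 1.2 -0.9  0.8] q [-0.17  0.64  0.14  1.56 -0.11  0.95 -1.57]
shift cm [-16.4   34.42   0.31] turn [-0.001 -0.008 -0.   ]
```

>>> {"api": "step_arm", "payload": {
  "commands": [-1.5, 3.2, 0, 0, 0, 0, 1, -3.5, 7.4, 0, 0, 0, 0, 1, -5.5, 11.7, 0, 0, 0, 0, 1, -7.5, 16, 0, 0, 0, 0, 1, -9.5, 20.2, 0, 0, 0, 0, 1, -11.5, 24.4, 0, 0, 0, 0, 1, -13.5, 28.7, 0, 0, 0, 0, 1, -15, 32, 0, 0, 0, 0, 1, -16.2, 34.4, 0, 0, 0, 0, 1, -16.2, 34.4, 0, 0, 0, 0, 1]
}}

```text
clock: 36.0
eef_pos: [477.5, -320.3, 189.8]
tool_rot: [3.139, 0.002, -0.008]
force: [-0.6, -0.2, -0.6]
width: 85.4
gripper_force: 0.0
```

>>> {"api": "step_arm", "payload": {
  "commands": [0, 0, 0, 0, 0, 0, 1, 0, 0, 0, 0, 0, 0, 1, 0, 0, 0, 0, 0, 0, 1, 0, 0, 0, 0, 0, 0, 1]
}}

```text
clock: 36.4
eef_pos: [481.8, -314.1, 190.3]
tool_rot: [-3.141, -0.0, 0.002]
force: [0.2, -0.0, 0.6]
width: 85.0
gripper_force: 0.0
```

```bash
python3 -c "
from h import *
delta((481.8,-315.4,73.7))"
```

```text
t 36.4 p [ 481.8 -314.1  190.3] w 85.0 F [ 0.2 -0.   0.6] q [ 0.44  0.55  0.14  1.76 -0.09  0.85 -0.95]
shift cm [ 0.    0.14 11.66] turn [-0.    -0.     0.002]
```

>>> {"api": "step_arm", "payload": {
  "commands": [0, 0.1, 2, 0, 0, 0, 1, 0, 0.1, 4.5, 0, 0, 0, 1, 0, 0.1, 7, 0, 0, 0, 1, 0, 0.1, 9.5, 0, 0, 0, 1, 0, 0.1, 11, 0, 0, 0, 1, 0, 0.1, 11.6, 0, 0, 0, 1, 0, 0.1, 11.6, 0, 0, 0, 1, 0, 0.1, 11.6, 0, 0, 0, 1]
}}

```text
clock: 37.2
eef_pos: [481.8, -316.4, 75.2]
tool_rot: [3.141, -0.001, 0.0]
force: [-0.5, 0.3, 0.6]
width: 85.0
gripper_force: 0.0
```

>>> {"api": "step_arm", "payload": {
  "commands": [0, 0, 0, 0, 0, 0, 1, 0, 0, 0, 0, 0, 0, 0, 0, 0, 0, 0, 0, 0, 0, 0, 0, 0, 0, 0, 0, 0, 0, 0, 0, 0, 0, 0, 0, 0, 0, 0, 0, 0, 0, 0, 0, 0, 0, 0, 0, 0, 0, 0, 0, 0, 0, 0, 0, 0]
}}

```text
clock: 38.0
eef_pos: [481.6, -316.7, 75.1]
tool_rot: [3.141, -0.001, -0.0]
force: [-0.4, 0.5, 5.7]
width: 45.5
gripper_force: 62.1
```

>>> {"api": "step_arm", "payload": {
  "commands": [0, 0, -1, 0, 0, 0, 0, 0, 0, -3, 0, 0, 0, 0, 0, 0, -5.5, 0, 0, 0, 0, 0, 0, -7, 0, 0, 0, 0, 0, 0, -7, 0, 0, 0, 0]
}}

```text
clock: 38.5
eef_pos: [482.2, -316.9, 146.5]
tool_rot: [3.14, -0.003, -0.0]
force: [-0.3, 0.5, -1.1]
width: 45.7
gripper_force: 61.6
```

Run:
```python
from fit import *
delta((554,-28.7,145),-0.19)
for n in("scene","top"):
    d=cam(n); P=cloud(d); circ(P,"can "+n,(643,28),24,45,105); tin(P,(482,-315),205)
```

```text
t 38.5 p [ 482.2 -316.9  146.5] w 45.7 F [-0.3  0.5 -1.1] q [ 0.45  0.6   0.13  1.8  -0.11  0.75 -0.94]
shift cm [  7.17 -28.82   0.12] turn [ 0.002 -0.003  0.19 ]
can scene 570 [644.5  27.8] rms 0.7
tin 427 ((487.02020263671875, -316.185302734375), (70.19770050048828, 47.03961181640625), 71.99755859375)
can top 102 [644.7  27.9] rms 0.3
tin 78 ((480.7975769042969, -307.08477783203125), (45.24611282348633, 30.37969398498535), 1.3225781917572021)
```

>>> {"api": "step_arm", "payload": {
  "commands": [0.4, -1.5, 0, 0, 0, 0.04, 0, 1.2, -5, 0, 0, 0, 0.08, 0, 2.1, -8.5, 0, 0, 0, 0.12, 0, 3, -12, 0, 0, 0, 0.16, 0, 3.9, -15.5, 0, 0, 0, 0.19, 0, 4.8, -19, 0, 0, 0, 0.19, 0, 5.6, -22.5, 0, 0, 0, 0.19, 0, 6.4, -25.6, 0, 0, 0, 0.19, 0, 7, -27.9, 0, 0, 0, 0.19, 0, 7.2, -28.8, 0, 0, 0, 0.19, 0]
}}

```text
clock: 39.6
eef_pos: [552.7, -24.6, 143.0]
tool_rot: [-3.141, 0.003, -0.186]
force: [-0.5, 0.4, -2.1]
width: 45.4
gripper_force: 62.0
```

>>> {"api": "step_arm", "payload": {
  "commands": [0, 0, 0, 0, 0, 0, 0, 0, 0, 0, 0, 0, 0, 0, 0, 0, 0, 0, 0, 0, 0, 0, 0, 0, 0, 0, 0, 0]
}}

```text
clock: 40.0
eef_pos: [552.9, -30.1, 144.5]
tool_rot: [3.141, 0.0, -0.193]
force: [0.2, -0.3, -2.7]
width: 45.2
gripper_force: 62.0
```

```bash
python3 -c "
from h import *
delta((554,-28.7,90),-0.19)"
```

```text
t 40.0 p [552.9 -30.1 144.5] w 45.2 F [ 0.2 -0.3 -2.7] q [-0.14  0.58  0.21  1.86 -0.18  0.72 -1.59]
shift cm [ 0.09 -0.16  5.45] turn [ 0.001  0.    -0.003]
```

>>> {"api": "step_arm", "payload": {
  "commands": [0.1, -0.1, 1.5, 0, 0, 0, 0, 0.1, -0.1, 3.2, 0, 0, 0, 0, 0.1, -0.1, 4.6, 0, 0, 0, 0, 0.1, -0.1, 5.3, 0, 0, 0, 0, 0.1, -0.1, 5.3, 0, 0, 0, 0, 0.1, -0.1, 5.3, 0, 0, 0, 0]
}}

```text
clock: 40.6
eef_pos: [554.7, -28.0, 91.9]
tool_rot: [3.142, -0.001, -0.191]
force: [0.6, -0.1, -1.6]
width: 45.3
gripper_force: 62.0
```

```bash
python3 -c "
from h import *
delta((554,-28.7,87.1),-0.19)"
```

```text
t 40.6 p [554.7 -28.   91.9] w 45.3 F [ 0.6 -0.1 -1.6] q [-0.12  0.66  0.19  1.9  -0.2   0.6  -1.57]
shift cm [-0.05  0.09  0.48] turn [ 0.    -0.001 -0.001]
```

>>> {"api": "step_arm", "payload": {
  "commands": [-0.05, 0.05, 0.15, 0, 0, 0, 0, -0.05, 0.05, 0.3, 0, 0, 0, 0, -0.05, 0.05, 0.4, 0, 0, 0, 0, -0.05, 0.05, 0.4, 0, 0, 0, 0, -0.05, 0.05, 0.4, 0, 0, 0, 0]
}}

```text
clock: 41.1
eef_pos: [553.8, -27.9, 87.5]
tool_rot: [-3.142, -0.0, -0.19]
force: [-0.1, -0.0, -2.4]
width: 45.5
gripper_force: 62.0
```

```bash
python3 -c "
from h import *
delta((554,-28.7,87.1),-0.19)"
```

```text
t 41.1 p [553.8 -27.9  87.5] w 45.5 F [-0.1 -0.  -2.4] q [-0.12  0.67  0.18  1.9  -0.2   0.59 -1.57]
shift cm [0.03 0.08 0.04] turn [-0. -0. -0.]
```

>>> {"api": "step_arm", "payload": {
  "commands": [0, 0.05, 0.05, 0, 0, 0, 0, 0, 0.05, 0.08, 0, 0, 0, 0, 0, 0.05, 0.08, 0, 0, 0, 0]
}}

```text
clock: 41.4
eef_pos: [553.8, -28.3, 87.0]
tool_rot: [-3.141, -0.0, -0.19]
force: [-0.6, 0.2, 3.2]
width: 45.5
gripper_force: 62.4
```

Contact. I'll release and go to the figure.

>>> {"api": "step_arm", "payload": {
  "commands": [0, 0, 0, 0, 0, 0, 1, 0, 0, 0, 0, 0, 0, 1, 0, 0, 0, 0, 0, 0, 1, 0, 0, 0, 0, 0, 0, 1, 0, 0, -2, 0, 0, 0, 1, 0, 0, -5, 0, 0, 0, 1, 0, 0, -8, 0, 0, 0, 1, 0, 0, -10.5, 0, 0, 0, 1, 0, 0, -10.5, 0, 0, 0, 1, 0, 0, -10.5, 0, 0, 0, 1]
}}

```text
clock: 42.4
eef_pos: [553.8, -28.3, 191.9]
tool_rot: [-3.141, -0.001, -0.19]
force: [1.0, 0.4, -0.3]
width: 85.4
gripper_force: 0.0
```

```bash
python3 -c "
from h import *
delta((385.9,-316.2,190))"
```

```text
t 42.4 p [553.8 -28.3 191.9] w 85.4 F [ 1.   0.4 -0.3] q [-0.16  0.52  0.23  1.81 -0.16  0.82 -1.6 ]
shift cm [-11.05  31.44   0.17] turn [-0.    -0.001 -0.19 ]
```

>>> {"api": "step_arm", "payload": {
  "commands": [-1, 2.8, 0, 0, 0, -0.04, 1, -2.4, 6.8, 0, 0, 0, -0.08, 1, -3.8, 10.8, 0, 0, 0, -0.12, 1, -5.2, 14.8, 0, 0, 0, -0.16, 1, -6.6, 18.8, 0, 0, 0, -0.19, 1, -8, 22.8, 0, 0, 0, -0.19, 1, -9.4, 26.8, 0, 0, 0, -0.19, 1, -10.5, 29.8, 0, 0, 0, -0.19, 1, -11.05, 31.4, 0, 0, 0, -0.19, 1, -11.05, 31.4, 0, 0, 0, -0.19, 1]
}}

```text
clock: 43.4
eef_pos: [383.2, -317.9, 190.5]
tool_rot: [-3.141, 0.003, -0.006]
force: [0.2, 0.2, -0.3]
width: 85.1
gripper_force: 0.0
```

>>> {"api": "step_arm", "payload": {
  "commands": [0, 0, 0, 0, 0, 0, 1, 0, 0, 0, 0, 0, 0, 1, 0, 0, 0, 0, 0, 0, 1, 0, 0, 0, 0, 0, 0, 1]
}}

```text
clock: 43.8
eef_pos: [386.4, -314.9, 191.6]
tool_rot: [-3.141, 0.0, 0.002]
force: [0.3, -0.1, 0.7]
width: 85.5
gripper_force: 0.0
```

```bash
python3 -c "
from h import *
delta((385.9,-316.2,74.5))"
```

```text
t 43.8 p [ 386.4 -314.9  191.6] w 85.5 F [ 0.3 -0.1  0.7] q [ 0.49  0.44  0.19  1.96 -0.12  0.75 -0.82]
shift cm [-0.05  0.14 11.71] turn [-0.     0.     0.002]
```

>>> {"api": "step_arm", "payload": {
  "commands": [-0.05, 0.1, 2, 0, 0, 0, 1, -0.05, 0.1, 4.5, 0, 0, 0, 1, -0.05, 0.1, 7, 0, 0, 0, 1, -0.05, 0.1, 9.5, 0, 0, 0, 1, -0.05, 0.1, 11, 0, 0, 0, 1, -0.05, 0.1, 11.6, 0, 0, 0, 1, -0.05, 0.1, 11.6, 0, 0, 0, 1, -0.05, 0.1, 11.6, 0, 0, 0, 1]
}}

```text
clock: 44.6
eef_pos: [385.9, -317.1, 76.3]
tool_rot: [3.141, -0.001, 0.0]
force: [-0.2, 0.0, 0.1]
width: 85.6
gripper_force: 0.0
```

>>> {"api": "step_arm", "payload": {
  "commands": [0, 0, 0, 0, 0, 0, 1, 0, 0, 0, 0, 0, 0, 0, 0, 0, 0, 0, 0, 0, 0, 0, 0, 0, 0, 0, 0, 0, 0, 0, 0, 0, 0, 0, 0, 0, 0, 0, 0, 0, 0, 0, 0, 0, 0, 0, 0, 0, 0, 0, 0, 0, 0, 0, 0, 0]
}}

```text
clock: 45.4
eef_pos: [385.7, -317.1, 76.6]
tool_rot: [3.141, -0.001, -0.0]
force: [-0.8, 1.2, 8.2]
width: 47.9
gripper_force: 60.6
```

>>> {"api": "step_arm", "payload": {
  "commands": [0, 0, -1, 0, 0, 0, 0, 0, 0, -3, 0, 0, 0, 0, 0, 0, -5.5, 0, 0, 0, 0, 0, 0, -7, 0, 0, 0, 0, 0, 0, -7, 0, 0, 0, 0]
}}

```text
clock: 45.9
eef_pos: [386.4, -317.8, 147.8]
tool_rot: [3.139, -0.004, -0.0]
force: [0.2, -0.9, -2.3]
width: 47.6
gripper_force: 62.4
```

Run:
```python
from fit import *
delta((601.3,-121.3,145))
for n in("scene","top"):
    d=cam(n); P=cloud(d); tin(P,(554,-28.7),145)
```

```text
t 45.9 p [ 386.4 -317.8  147.8] w 47.6 F [ 0.2 -0.9 -2.3] q [ 0.51  0.51  0.17  2.   -0.14  0.64 -0.79]
shift cm [ 21.48 -19.65   0.3 ] turn [ 0.003 -0.004 -0.   ]
tin 485 ((555.029296875, -27.885705947875977), (45.995243072509766, 48.053916931152344), 79.3360595703125)
tin 479 ((553.6297607421875, -28.638229370117188), (45.61677551269531, 46.094932556152344), 78.74639892578125)
```

>>> {"api": "step_arm", "payload": {
  "commands": [1.5, -1.4, 0, 0, 0, 0, 0, 4, -3.7, 0, 0, 0, 0, 0, 6.7, -6.1, 0, 0, 0, 0, 0, 9.4, -8.6, 0, 0, 0, 0, 0, 12.1, -11.1, 0, 0, 0, 0, 0, 14.8, -13.6, 0, 0, 0, 0, 0, 17.4, -16, 0, 0, 0, 0, 0, 19.5, -17.9, 0, 0, 0, 0, 0, 21, -19.2, 0, 0, 0, 0, 0, 21.5, -19.7, 0, 0, 0, 0, 0]
}}

```text
clock: 47.0
eef_pos: [601.1, -117.0, 143.9]
tool_rot: [-3.14, 0.002, 0.003]
force: [-0.9, 0.2, -0.8]
width: 47.8
gripper_force: 62.4
```

>>> {"api": "step_arm", "payload": {
  "commands": [0, 0, 0, 0, 0, 0, 0, 0, 0, 0, 0, 0, 0, 0, 0, 0, 0, 0, 0, 0, 0, 0, 0, 0, 0, 0, 0, 0]
}}

```text
clock: 47.4
eef_pos: [599.5, -121.1, 145.8]
tool_rot: [3.141, 0.0, -0.002]
force: [0.0, -0.3, -2.2]
width: 47.7
gripper_force: 62.4
```

```bash
python3 -c "
from h import *
delta((601.2,-121.5,92))"
```

```text
t 47.4 p [ 599.5 -121.1  145.8] w 47.7 F [ 0.  -0.3 -2.2] q [ 0.03  0.65  0.2   1.7  -0.17  0.81 -1.26]
shift cm [0.17 0.04 5.38] turn [ 0.     0.    -0.002]
```

>>> {"api": "step_arm", "payload": {
  "commands": [0.1, 0.05, 1.5, 0, 0, 0, 0, 0.1, 0.05, 3.2, 0, 0, 0, 0, 0.1, 0.05, 4.6, 0, 0, 0, 0, 0.1, 0.05, 5.3, 0, 0, 0, 0, 0.1, 0.05, 5.3, 0, 0, 0, 0, 0.1, 0.05, 5.3, 0, 0, 0, 0]
}}

```text
clock: 48.0
eef_pos: [601.6, -120.6, 92.7]
tool_rot: [3.141, -0.0, -0.0]
force: [-0.2, 0.1, -1.4]
width: 47.7
gripper_force: 62.4
```

```bash
python3 -c "
from h import *
delta((601.2,-121.5,88.6))"
```

```text
t 48.0 p [ 601.6 -120.6   92.7] w 47.7 F [-0.2  0.1 -1.4] q [ 0.04  0.73  0.18  1.73 -0.19  0.7  -1.25]
shift cm [-0.04  0.09  0.41] turn [ 0. -0. -0.]
```

>>> {"api": "step_arm", "payload": {
  "commands": [-0.05, 0.05, 0.15, 0, 0, 0, 0, -0.05, 0.05, 0.25, 0, 0, 0, 0, -0.05, 0.05, 0.33, 0, 0, 0, 0, -0.05, 0.05, 0.33, 0, 0, 0, 0, -0.05, 0.05, 0.33, 0, 0, 0, 0]
}}

```text
clock: 48.5
eef_pos: [600.9, -120.8, 89.5]
tool_rot: [-3.142, -0.0, -0.0]
force: [-0.0, 0.3, -1.3]
width: 47.7
gripper_force: 62.4
```

```bash
python3 -c "
from h import *
delta((601.2,-121.5,88.5))"
```

```text
t 48.5 p [ 600.9 -120.8   89.5] w 47.7 F [-0.   0.3 -1.3] q [ 0.04  0.73  0.18  1.73 -0.19  0.69 -1.25]
shift cm [0.03 0.07 0.1 ] turn [-0. -0. -0.]
```

>>> {"api": "step_arm", "payload": {
  "commands": [0.03, 0.05, 0.06, 0, 0, 0, 0, 0.03, 0.05, 0.12, 0, 0, 0, 0, 0.03, 0.05, 0.12, 0, 0, 0, 0]
}}

```text
clock: 48.8
eef_pos: [601.5, -121.5, 88.7]
tool_rot: [3.142, -0.001, -0.0]
force: [-1.2, -0.5, 3.6]
width: 47.7
gripper_force: 62.8
```

>>> {"api": "step_arm", "payload": {
  "commands": [0, 0, 0, 0, 0, 0, 1, 0, 0, 0, 0, 0, 0, 1, 0, 0, 0, 0, 0, 0, 1, 0, 0, 0, 0, 0, 0, 1, 0, 0, -2, 0, 0, 0, 1, 0, 0, -5, 0, 0, 0, 1, 0, 0, -8, 0, 0, 0, 1, 0, 0, -10.5, 0, 0, 0, 1, 0, 0, -10.5, 0, 0, 0, 1, 0, 0, -10.5, 0, 0, 0, 1]
}}

```text
clock: 49.8
eef_pos: [601.2, -121.3, 193.4]
tool_rot: [-3.142, -0.001, -0.0]
force: [-0.6, 0.4, -1.0]
width: 84.9
gripper_force: 0.0
```

>>> {"api": "step_arm", "payload": {
  "commands": [0, 2, -1, 0, 0, 0, 1, -0.5, 5, -1, 0, 0, 0, 1, -1, 9, -1, 0, 0, 0, 1, -1.5, 13, -1, 0, 0, 0, 1, -2, 16, -1, 0, 0, 0, 1, -2.5, 18, -1, 0, 0, 0, 1, -2.5, 18, -1, 0, 0, 0, 1, -2.5, 18, -1, 0, 0, 0, 1, -2.5, 18, -1, 0, 0, 0, 1, -2.5, 18, -1, 0, 0, 0, 1]
}}

```text
clock: 50.8
eef_pos: [576.8, -299.3, 202.8]
tool_rot: [-3.14, 0.0, 0.002]
force: [0.1, -0.5, -0.8]
width: 85.2
gripper_force: 0.0
```

Run:
```python
from fit import *
for n in("scene","top"):
    d=cam(n); P=cloud(d); print(n)
    circ(P,"can",(643,28),24,45,105); circ(P,"fig",(601,-121),25,93,126); tin(P,(554,-28.7),145); circ(P,"loupe",(474,312),19,22,45)
    if n=="scene": save(d,"pics/s7.png")
    else: q=P[(P[...,2]>60)&(P[...,2]<90)&(np.hypot(P[...,0]-395,P[...,1]-98)<60)]; print(q.min(0),q.max(0))
    if n=="scene": q=P[(P[...,2]>60)&(P[...,2]<82)&(np.hypot(P[...,0]-399,P[...,1]-95)<60)]; print("mug",cv2.minEnclosingCircle(q[:,:2].astype(np.float32)))
```

```text
scene
can 573 [644.5  27.9] rms 0.8
fig 353 [ 601.9 -122.1] rms 0.9
tin 482 ((554.7861938476562, -27.977703094482422), (45.97650909423828, 47.13817596435547), 78.48101806640625)
loupe 165 [475.  312.2] rms 1.0
mug ((386.29351806640625, 98.75376892089844), 48.484317779541016)
top
can 104 [644.6  27.9] rms 0.3
fig 64 [ 602.3 -121.9] rms 1.2
tin 478 ((553.6371459960938, -28.634424209594727), (45.57381057739258, 45.942962646484375), 78.89766693115234)
loupe 50 [474.1 312.8] rms 0.5
[338.30274595  63.13045607  60.46351457] [431.35769994 138.94004334  88.86681649]
```

View pics/s7.png

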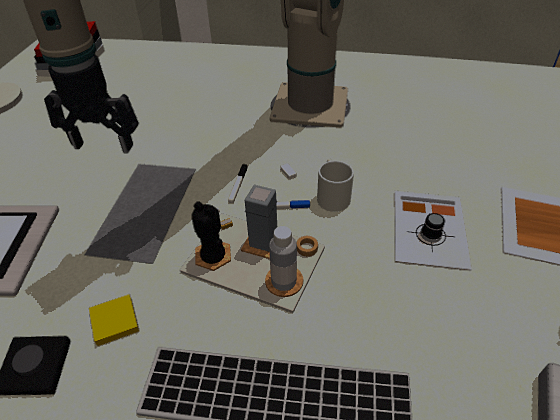

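The loupe is in the ring at (433,228). The can (284,260), tin (261,220) and figure (208,235) stand upright on their coasters, and the mug is unmoved. I'm handing in.

```bash
python3 -c "
from cell import ctrl
print(ctrl.finish_job())"
```

```text
the job is handed in; nothing more can be done
None
```

I handed the job in: the loupe stands within about 1 mm of the ring's centre, and the can, tin and figure are upright within about 2.5 mm of the middle of their own coasters, with the mug left where it was.

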